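Right the fallen work rest and lock it to the bench stud with its R-clip

TASK

The work rest has fallen on its back. Tip it upright by turning it over the heel edge of its foot, without picking it up off the bench, then slide it along the bench until the stud stands fully home in the slot of its forked foot. Then push the R-clip's straight leg through the stud's cross-hole, with the bent leg riding over the outside of the stud until it snaps home round it, and let go; leave the other things on the bench where they are.

Things in the scene. Friction and masses are not known exactly. Their poses are not given: they have to be found in the camera images.
- stand: Work rest of plain light metal, about 0.8 kg. Origin: middle of its heel's lower edge; x along the foot from heel to slot mouth, y across, z up the post. Foot 110 (x) x 96 (y) x 24 mm. At the start it lies on its back: post and heel flat on the bench, z level and roughly to the robot's left (+y), x up, the foot a wall 110 mm high on its heel edge. Upright, its slot faces roughly right (-y).
- stand_prongs (a point): Middle of the upper face of the work rest's foot, between the prongs, 92 mm from the heel (axes as the rest). Slot 34 mm wide from 58 mm to the open front at 110 mm; a 31 mm wide prong on either side (y 17 to 48 mm). Pushing both prongs here, from the side where the post lies, level and away from the post (about 2 N) turns the rest about its heel edge; past about 30 degrees it falls onto its foot.
- stand_post (a point): Point on the axis of the work rest's square post, 50 mm above the foot's underside, 12 mm from the heel (axes as the rest). Post 24 x 24 mm, its back flush with the heel, its top 95 mm above the foot's underside. A small gusset, 8 mm wide, fills 13 mm of the corner between post and foot.
- stand_seat (a point): Point at the underside of the work rest's foot, in the middle of the slot, 71 mm from the heel (axes as the rest). The stud's axis is here when the stud touches the end of the slot.
- stud_hole (a point): Centre of the cross-hole in the fixed upright steel stud, 40 mm above the bench. Stud 26 mm across, 62 mm high, with a flange 32 mm across and 3 mm high. The hole, 12 mm wide and 12 high, runs level right through along this point's x, roughly to the robot's left (+y); z up. The rest's slot comes on along -x; the clip goes in along +x from the slot's mouth side, as the post is on the other.
- clip_head (a point): Middle of the loop (half-way up) of an R-clip of 6 mm round steel wire, 70 g, lying flat: take it here. x towards the legs' tips, z up. The loop's two sides run along x, 20 mm wide over all, x from -21 to 11 mm. Straight leg at y = -7 mm, ending at x = 94 mm. The bent leg starts at y = +7 mm, bows outwards at x = 61 mm with an inward bend on either side; its out-turned tip is at x = 93 mm.
- clip_seat (a point): Point on the centre line of the R-clip's straight leg, at x = 61 mm, y = -7 mm from clip_head (same axes). It lies in the middle of the stud's hole when the bow of the bent leg sits round the stud.
- clip_arm (a joint): Angle in rad of the R-clip's bent leg: 0 relaxed, grows as it is forced outwards; about 0.1 while the inner bend rides over the stud (a push of about 3 N along the leg), and back near 0 once it has snapped home.
- acrylic_rod_tall: Bystander: clear plastic rod 45 mm thick and 315 mm high, standing at the back left; origin at the middle of its underside.
- small_hammer: Bystander: hammer with wooden handle, 250 mm long, lying right of the middle; origin at the middle of its underside.
- marker_pen: Bystander: white marker pen with black cap, 122 mm, lying near the robot; origin at the middle of its underside.
- screwdriver: Bystander: screwdriver with yellow handle, 214 mm, lying near right; origin at the middle of its underside.
- rule_piece1: Bystander: bent strip of grey metal, 77 mm long and 24 mm high, behind the stud; origin at the middle of its underside.
- taped_block: Bystander: small black taped block, 31 x 73 x 30 mm, behind the work rest; origin at the middle of its underside.
- black_tape: Bystander: roll of black tape, 70 mm wide and 18 mm high, at the right; origin at the middle of its underside.
There are look-alikes about, which are no part of the job. Of the things shaped like the part that bears clip_head, the bare steel one is meant. Several things look just like the part that bears stud_hole: the one meant starts nearest to the robot's base.

How it is judged:
On the way, in this order (a step that is already met when the one before it is completed fails the run):
1. the work rest stands upright on its foot (angle between stand's own z axis and vertical below 0.06 rad), for 0.2 s.
2. upright, with the stud home in the slot of its foot (angle between stand's own z axis and vertical below 0.06 rad and horizontal distance between stand_seat and stud_hole below 0.012 m and height (world z) of stand below 0.006 m), for 0.2 s.
3. the clip's straight leg is through the cross-hole and the bent leg has snapped round the stud (distance between clip_seat and stud_hole below 0.01 m and angle between the x axis of clip_seat and the x axis of stud_hole, either way round below 0.35 rad and value of joint clip_arm below 0.06 rad), for 0.1 s.
At the end, for the whole second after the job is handed in: The work rest stands upright (within 0.06 rad) flat on the bench with its seat point within 12 mm of the stud's axis; the clip's seat point is within 10 mm of the centre of the cross-hole, its straight leg within 0.35 rad of the hole's direction, and its bent leg sprung back (joint under 0.06 rad) (all of step 2 and all of step 3); the robot touches nothing.
It fails at once if the work rest's heel is lifted more than 25 mm off the bench (picked up instead of tipped and slid) (height (world z) of stand above 0.025 m).
It fails at once if another listed thing on the bench moved more than 30 mm (distance of any of acrylic_rod_tall, small_hammer, marker_pen, screwdriver, rule_piece1, taped_block, black_tape from where it was at the start of the episode above 0.03 m).
It also fails if it takes over 72 s, if anything falls off the work surface, if the arm or the gripper's body presses on something with over 40 N, if the wrist force passes 120 N, or if a joint passes its speed limit or range.

ROBOT

A 6-joint arm with a two-finger parallel gripper is mounted at the origin on a cart in front of the work surface, level with it; the furniture and walls round the work are solid. World frame = base frame: x ahead of the robot, y to its left, z up, the work surface at z = 0. Lengths are in m, angles in rad, forces in N, time in s.
With the tool pointing down it reaches from about 0.35 to 0.975 m from the base axis. Payload 7.1 kg.
Tool frame: the origin (TCP) lies at the very end of the fingers, on their centre line; the grasp point (between the pads) lies manip.pinch_z behind it (manip.pinch_z is the distance from the TCP to the grasp point, in m); z points along the fingers, y is the direction in which the jaws open and shut (so a half turn about z gives the same grasp; the last joint's range is limited). The gripper opens to 88 mm and grips with 3 to 60 N. Pads are 20 mm wide; open, the fingers measure 115 mm over their backs; the gripper's body (75 mm by 178 mm) begins 61 mm behind the grasp point.
Start: joints at [1.117, 0.423, 1.63, -0, 1.089, -0.019], TCP at [0.263, 0.567, 0.223] pointing down, gripper open.
Joint ranges: [-3, 3], [-0.9, 2.11], [0.09, 2.58], [-1.31, 4.45], [0.11, 2.69], [-2.54, 2.54]. Speed limits (rad/s): [2.39, 2.39, 3.01, 3.14, 3.14, 3.14].

INTERFACE

Orientations are given as a 3x3 rotation matrix whose columns are the frame's x, y, z axes.
In Python, from rig import telemetry, optics, sign_off, manip gives the robot as it stands.
- The arm moves only by the tool servo_tool, never from a script. Its argument "plan" is a list of rows, each an object of numbers: "hand": the opening, from -1 (shut) to 1 (fully open); "dx", "dy", "dz": the shift along the tool's x, y, z each as a share of 250 mm, from -1 to 1; "ax", "ay", "az": the turn, a rotation vector about the tool's x, y, z each as a share of pi/2 rad, from -1 to 1. In form: [{"hand": .., "dx": .., "dy": .., "dz": .., "ax": .., "ay": .., "az": ..}, ...]. A call has exactly 10 rows; each row is the pose to reach, as a shift and turn from the pose commanded when the call began, along the tool's axes at that moment; what a row does not reach only later rows make up. A row lasts 1/8 s, in which the tool goes at most 62.5 mm and 10.7 degrees, less where a joint would pass 70% of its speed; a pose out of reach is approached as far as the arm can. A call with a number of a shift or a turn outside -1 to 1 is refused whole. A call with a gripper value outside its range is refused whole. The fingers move at their own pace and stop on an object; "grip_force" is the grip in N (left out, the last holds). Time passes only in rows, so rows that repeat a pose let the fingers close, or fill a call up. It gives the time, the measured TCP pose, the force and the opening at its end, in the units of the state.
- telemetry.state(): the state, without advancing time (a new reading comes with each control period).
- optics.snapshot(name): name is "scene" or "side" or "wrist"; returns a dict with "img" (480x640x3 uint8, red, green, blue), "z_map" (480x640 float32, m along the optical axis (not along the pixel's ray), 0 where there is no reading), "intrinsics" (3x3 intrinsics, pixels), "distortion" ([k1, k2, p1, p2, k3] as OpenCV has them; the pictures are not rectified), "eye" and "attitude" of the camera in the world. Camera axes: x right, y down, z forward; pixel columns grow to the right and rows downward; lengths in m; the calibration is good to about 2 mm. A picture is of the moment at which its call begins.
- sign_off(): hands the job in, once; it reports no verdict.
The state is a dict: "time": time; "joints": joint angles; "dq": joint speeds; "joint_torque": joint torques, N m; "position": TCP position; "orientation": TCP orientation; "ft_force": force on the tool from outside, world axes, zero at the start; "moment": the same for the moment, N m; "opening": opening from 0.0 (shut) to 1.0 (fully open).
Only numpy, scipy, OpenCV 4.12 (cv2) and the standard library are available. Lean on these libraries where they do the work, as an engineer would, in place of code of your own. Each camera call takes 0.05 s, during which the arm holds its last target.

## Working session

There is one attempt and no reset: what is moved stays moved. The work goes in short steps, Python scripts to look and compute and a tool call to move; the robot and the scene stay as the last step left them, time stands still between calls to the robot, and variables do not carry over. Pictures are saved under pics/ and viewed, and the job is handed in when it is done.

Besides the shell and the picture viewer there is one more tool, called after "Request:" by a JSON object that holds its "api" and its "payload". servo_tool: Moves the arm, as the interface text tells. Shift numbers are shares of 250 mm and turn numbers shares of pi/2 rad, none past 1 either way. Its arguments: {"type":"object","properties":{"plan":{"type":"array","items":{"type":"object","properties":{"hand":{"type":"number"},"dx":{"type":"number","minimum":-1,"maximum":1},"dy":{"type":"number","minimum":-1,"maximum":1},"dz":{"type":"number","minimum":-1,"maximum":1},"ax":{"type":"number","minimum":-1,"maximum":1},"ay":{"type":"number","minimum":-1,"maximum":1},"az":{"type":"number","minimum":-1,"maximum":1}}}},"grip_force":{"type":"number"}},"required":["plan"]}

```bash
ls; mkdir -p pics; python3 - <<'E'
from rig import telemetry, optics, manip
import cv2
print(telemetry.state()); print(manip.pinch_z)
for n in ["scene","side","wrist"]:
    s=optics.snapshot(n); cv2.imwrite(f"pics/{n}0.png",s["img"][:,:,::-1]); print(n,s["intrinsics"],s["distortion"],s["eye"],s["attitude"])
    import numpy as np; np.savez(f"{n}0.npz",**{k:np.array(v) for k,v in s.items()})
E
```

```text
pics
{'time': 0.0, 'joints': array([ 1.11700786e+00,  4.23865980e-01,  1.63067014e+00, -1.77986972e-05,
        1.08858439e+00, -1.89969391e-02]), 'dq': array([ 1.45360309e-03,  4.43697294e-04,  3.75105836e-04,  5.16906028e-04,
       -3.26012093e-05, -3.05237167e-04]), 'joint_torque': array([ 2.90414118e-05, -5.44624901e+01, -2.73665643e+01,  6.43306808e-02,
        2.28230946e-02, -1.49043403e-04]), 'position': array([0.26300368, 0.56636819, 0.2218938 ]), 'orientation': array([[-9.06961353e-01,  4.21213336e-01, -6.55601639e-04],
       [ 4.21213846e-01,  9.06960303e-01, -1.38014470e-03],
       [ 1.32693073e-05, -1.52788639e-03, -9.99998833e-01]]), 'ft_force': array([-0.01490508,  0.40127228,  0.31859769]), 'moment': array([0.00326581, 0.03594486, 0.01231724]), 'opening': 0.9998549342491367}
0.0187
scene [[601.47173691   0.         326.30014198]
 [  0.         601.47173691 242.81380151]
 [  0.           0.           1.        ]] [0.03908659 0.         0.         0.         0.        ] [-0.40208511 -0.9263012   1.16551241] [[ 0.69035715 -0.45940161  0.55888923]
 [-0.7234584  -0.43424148  0.5366957 ]
 [-0.00386598 -0.77484482 -0.63213967]]
side [[540.34489382   0.         323.67820988]
 [  0.         540.34489382 242.21195412]
 [  0.           0.           1.        ]] [0.04274226 0.         0.         0.         0.        ] [-0.15667493 -1.16252141  0.97871809] [[ 0.84889767 -0.28434757  0.44555493]
 [-0.52842805 -0.4752048   0.70352271]
 [ 0.01168487 -0.83266251 -0.55365748]]
wrist [[430.02399391   0.         319.64541508]
 [  0.         430.02399391 239.9718043 ]
 [  0.           0.           1.        ]] [-0.0492016  0.         0.         0.         0.       ] [0.20055066 0.5958733  0.38355886] [[ 0.42060882  0.87659422  0.23381788]
 [ 0.90724101 -0.40600038 -0.10989744]
 [-0.00140532  0.258353   -0.96604956]]
```

View pics/scene0.png

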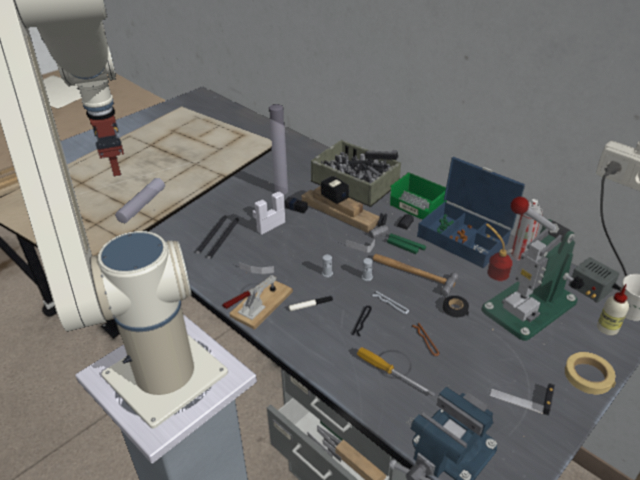

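View pics/side0.png

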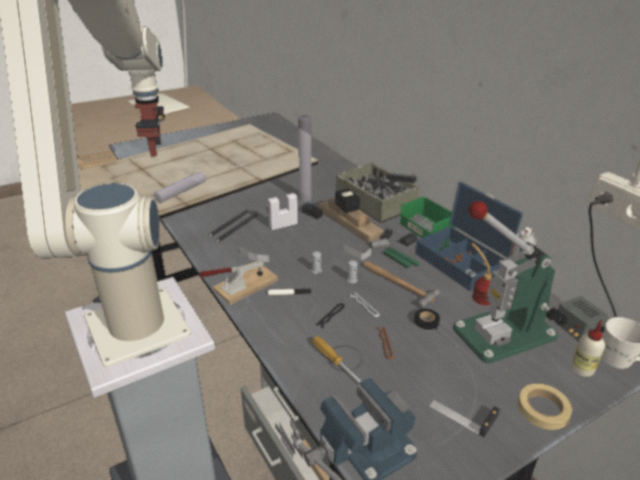

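View pics/wrist0.png

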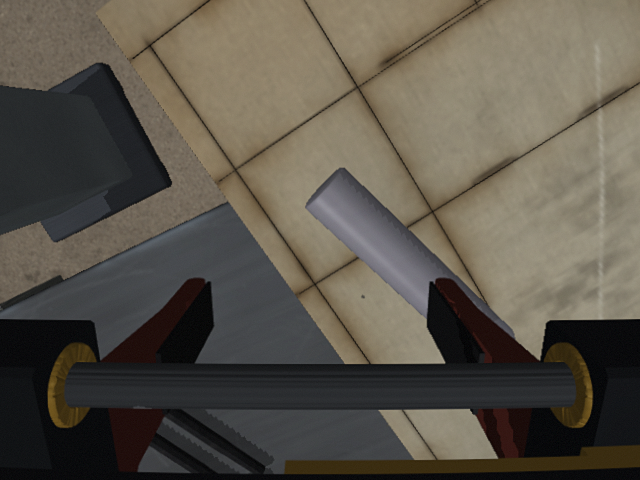

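The scene picture shows the rest at (270,212), studs at (327,265) and (368,267), the bare steel clip at (390,300), and black and brown look-alike clips at (362,320) and (425,340). I'll zoom in next.

```bash
cat > h.py <<'E'
import numpy as np, cv2
def load(f): return {k:v for k,v in np.load(f).items()}
def rays(s,uv):
    uv=np.asarray(uv,float).reshape(-1,1,2)
    p=cv2.undistortPoints(uv,s["intrinsics"],s["distortion"]).reshape(-1,2)
    return np.c_[p,np.ones(len(p))]
def onplane(s,uv,z):
    d=rays(s,uv)@np.asarray(s["attitude"]).T; e=np.asarray(s["eye"])
    return e+d*((z-e[2])/d[:,2])[:,None]
def cloud(s,box=None):
    h,w=s["z_map"].shape
    u,v=np.meshgrid(np.arange(w),np.arange(h))
    uv=np.c_[u.ravel(),v.ravel()]
    p=rays(s,uv)*s["z_map"].ravel()[:,None]
    P=p@np.asarray(s["attitude"]).T+np.asarray(s["eye"])
    return P.reshape(h,w,3)
def proj(s,P):
    R=np.asarray(s["attitude"]);q=(np.atleast_2d(P)-s["eye"])@R
    return cv2.projectPoints(q.reshape(-1,1,3),np.zeros(3),np.zeros(3),s["intrinsics"],s["distortion"])[0].reshape(-1,2)
def snap(n,tag):
    from rig import optics
    s=optics.snapshot(n); s={k:np.array(v) for k,v in s.items()}
    np.savez(f"{n}{tag}.npz",**s); return s
def crop(s,box,k,f):
    x0,y0,x1,y1=box
    cv2.imwrite(f,cv2.resize(s["img"][y0:y1,x0:x1,::-1],None,fx=k,fy=k,interpolation=cv2.INTER_CUBIC))
E
python3 - <<'E'
from h import *
s=load("scene0.npz"); crop(s,(200,160,460,360),3,"pics/c1.png")
t=load("side0.npz"); crop(t,(200,170,460,360),3,"pics/c2.png")
for n,q in(("scene",s),("side",t)):
    P=cloud(q)
    for nm,pts in {"scene":dict(rest=[(270,225),(258,222)],studA=[(327,257)],studB=[(368,260)],clip=[(378,293),(405,308)],blk=[(362,320)],rod=[(278,108)]),"side":dict(rest=[(283,220)],studA=[(317,253)],studB=[(352,263)],clip=[(357,297),(374,312)])}[n].items():
        for u,v in pts: print(n,nm,P[v,u].round(4))
E
```

```text
scene rest [0.5601 0.2431 0.0121]
scene rest [0.5222 0.2538 0.0393]
scene studA [ 0.5275 -0.0361  0.064 ]
scene studB [ 0.5979 -0.1276  0.0629]
scene clip [ 0.5636 -0.1964  0.0047]
scene clip [ 0.568  -0.2868  0.0059]
scene blk [ 0.4554 -0.2318  0.0056]
scene rod [0.7267 0.3615 0.3119]
side rest [0.5641 0.2353 0.0253]
side studA [ 0.5361 -0.0322  0.0583]
side studB [ 0.5951 -0.1307  0.0607]
side clip [ 0.5647 -0.2047 -0.0014]
side clip [ 0.5674 -0.2823 -0.0009]
```

View pics/c1.png

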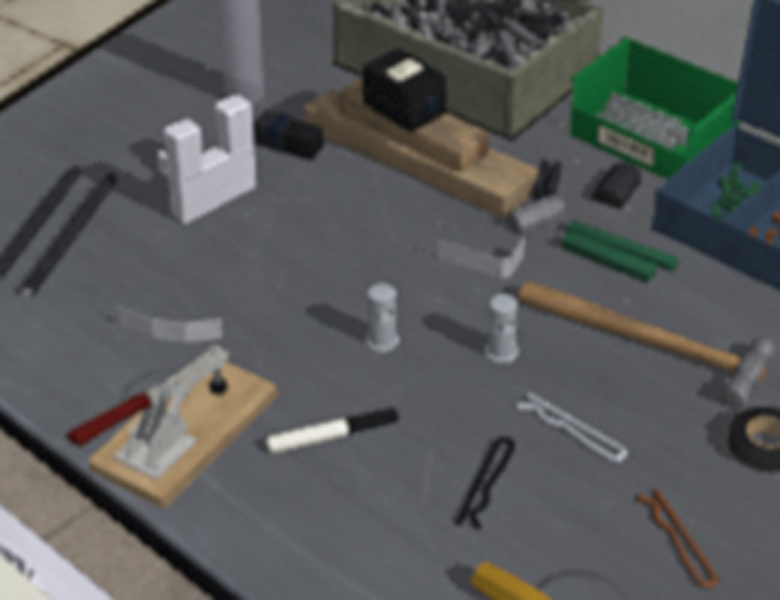

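View pics/c2.png

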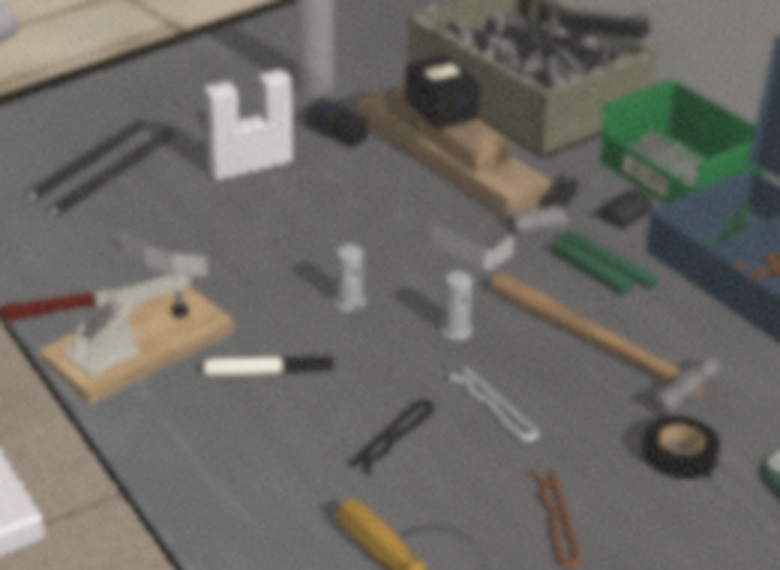

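```bash
python3 - <<'E'
from h import *
for n in ("scene","side"):
    s=load(n+"0.npz");P=cloud(s);hsv=cv2.cvtColor(s["img"],cv2.COLOR_RGB2HSV)
    m=(hsv[...,2]>165)&(hsv[...,1]<50)
    b=(P[...,0]>.45)&(P[...,0]<.68)&(P[...,1]>.18)&(P[...,1]<.40)&(P[...,2]>.01)&(P[...,2]<.13)
    Q=P[b]; print(n,len(Q),(m&b).sum(),Q.min(0),Q.max(0))
    # front face: iterative plane through lower points
    F=P[b&m]
    F=F[(F[:,2]<.1)]
    nrm=None;S=F
    for i in range(8):
        c=S.mean(0);_,_,v=np.linalg.svd(S-c);nn=v[2]*np.sign(v[2][1]); d=(F-c)@nn; S=F[abs(d)<(.012 if i<3 else .006)]
    print("plane",c.round(4),nn.round(3),len(S),(S.min(0)).round(4),S.max(0).round(4),"std",np.std((S-c)@nn))
    for z0,nm in((.03,"low"),(.08,"hi")):
        L=S[abs(S[:,2]-z0)<.012]; print(nm,L[:,0].min(),L[:,0].max())
    # studs top
    for nm,c0 in(("A",(.53,-.035)),("B",(.6,-.13))):
        bb=(np.hypot(P[...,0]-c0[0],P[...,1]-c0[1])<.035)&(P[...,2]>.012)
        v,u=np.nonzero(bb); T=P[bb]; top=T[T[:,2]>.052]
        print(nm,len(T),T.mean(0).round(4),"px",u.min(),u.max(),v.min(),v.max(),T[:,2].max(),top.mean(0))
E
```

```text
scene 983 617 [0.45102037 0.22578636 0.01001532] [0.67996842 0.38951517 0.1184285 ]
plane [0.5648 0.2354 0.0507] [ 0.084  0.996 -0.006] 454 [0.5163 0.2267 0.0101] [0.6143 0.2442 0.1   ] std 0.0027989305628947263
low 0.5199800789651072 0.6128930057559485
hi 0.5164466004156614 0.6142865722621274
A 163 [ 0.5249 -0.0386  0.0429] px 323 331 254 273 0.06693344517735822 [ 0.52726701 -0.03629579  0.06066531]
B 165 [ 0.5912 -0.1312  0.0433] px 363 372 258 277 0.0680392440452402 [ 0.59327958 -0.12950949  0.0603657 ]
side 803 602 [0.45110021 0.22081966 0.01007692] [0.67969848 0.38215826 0.111564  ]
plane [0.566  0.2322 0.0507] [ 0.081  0.997 -0.007] 457 [0.5193 0.2235 0.0102] [0.615  0.2402 0.0995] std 0.002898879213602757
low 0.5193116819645083 0.6141564803288784
hi 0.5200058361322437 0.6149600338338652
A 146 [ 0.5267 -0.0422  0.0409] px 312 320 252 269 0.0631790887640088 [ 0.52813956 -0.03970981  0.05862208]
B 150 [ 0.5928 -0.1357  0.0412] px 348 356 261 279 0.06480027824702173 [ 0.59367684 -0.13315859  0.05843227]
```

```bash
cat >> h.py <<'E'
from scipy.spatial.transform import Rotation as Rn
def down(yang):
    "tool pointing down, tool y at angle yang (deg) in world xy"
    a=np.deg2rad(yang);y=np.array([np.cos(a),np.sin(a),0]);z=np.array([0,0,-1.]);return np.c_[np.cross(y,z),y,z]
def rel(p,R,base=None):
    if base is None:
        from rig import telemetry
        st=telemetry.state(); base=(st["position"],st["orientation"])
    p0,R0=base
    d=R0.T@(np.asarray(p)-p0)/.25; a=Rn.from_matrix(R0.T@R).as_rotvec()/(np.pi/2)
    print("d",d.round(4),"a",a.round(4)); return d,a
E
python3 - <<'E'
from h import *
n=np.array([.083,.9966,0]);R=down(-4.8)
c=np.array([.5655,.234,0])
rel(c+n*.052+[0,0,.22],R); rel(c+n*.052+[0,0,.22],down(175.2))
E
```

```text
d [-1.5857 -0.5013  0.0089] a [-6.000e-04  4.000e-04  7.765e-01]
d [-1.5857 -0.5013  0.0089] a [-5.0000e-04 -7.0000e-04 -1.2235e+00]
```

Request:
{"api": "servo_tool", "payload": {"plan": [{"hand": 0.15,"dx": -0.15,"dy": -0.05,"dz": 0,"az": 0.08},{"hand": 0.15,"dx": -0.3,"dy": -0.1,"dz": 0,"az": 0.17},{"hand": 0.15,"dx": -0.45,"dy": -0.15,"dz": 0,"az": 0.27},{"hand": 0.15,"dx": -0.6,"dy": -0.2,"dz": 0,"az": 0.37},{"hand": 0.15,"dx": -0.75,"dy": -0.25,"dz": 0,"az": 0.47},{"hand": 0.15,"dx": -0.9,"dy": -0.3,"dz": 0,"az": 0.57},{"hand": 0.15,"dx": -1,"dy": -0.35,"dz": 0,"az": 0.67},{"hand": 0.15,"dx": -1,"dy": -0.4,"dz": 0,"az": 0.776},{"hand": 0.15,"dx": -1,"dy": -0.5,"dz": 0,"az": 0.776},{"hand": 0.15,"dx": -1,"dy": -0.5,"dz": 0,"az": 0.776}]}}

```text
invalid input at $.plan[0]: expected keys hand, dx, dy, dz, ax, ay, az
```

```bash
python3 - <<'E'
from h import *
n=np.array([.083,.9966,0]);R=down(-4.8)
c=np.array([.5655,.234,0])
rel(c+n*.052+[0,0,.22],R)
s=snap("wrist",1); cv2.imwrite("pics/w1.png",s["img"][...,::-1])
E
```

```text
d [-1.5857 -0.5013  0.0089] a [-6.000e-04  4.000e-04  7.765e-01]
```

View pics/w1.png

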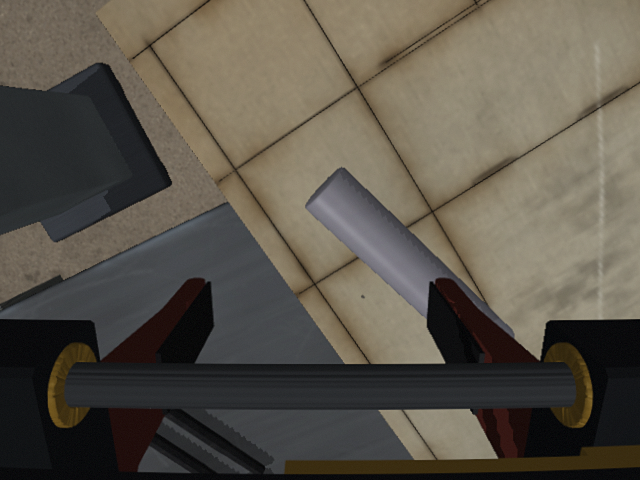

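All seven keys are needed in every row, so the move was refused and the wrist picture hasn't changed.

Request:
{"api": "servo_tool", "payload": {"plan": [{"hand": 0.15,"dx": -0.15,"dy": -0.05,"dz": 0,"ax": 0,"ay": 0,"az": 0.08},{"hand": 0.15,"dx": -0.3,"dy": -0.1,"dz": 0,"ax": 0,"ay": 0,"az": 0.17},{"hand": 0.15,"dx": -0.45,"dy": -0.15,"dz": 0,"ax": 0,"ay": 0,"az": 0.27},{"hand": 0.15,"dx": -0.6,"dy": -0.2,"dz": 0,"ax": 0,"ay": 0,"az": 0.37},{"hand": 0.15,"dx": -0.75,"dy": -0.25,"dz": 0,"ax": 0,"ay": 0,"az": 0.47},{"hand": 0.15,"dx": -0.9,"dy": -0.3,"dz": 0,"ax": 0,"ay": 0,"az": 0.57},{"hand": 0.15,"dx": -1,"dy": -0.35,"dz": 0,"ax": 0,"ay": 0,"az": 0.67},{"hand": 0.15,"dx": -1,"dy": -0.4,"dz": 0,"ax": 0,"ay": 0,"az": 0.776},{"hand": 0.15,"dx": -1,"dy": -0.5,"dz": 0,"ax": 0,"ay": 0,"az": 0.776},{"hand": 0.15,"dx": -1,"dy": -0.5,"dz": 0,"ax": 0,"ay": 0,"az": 0.776}]}}

```text
time: 1.45
position: [0.4368, 0.347, 0.2225]
orientation: [[0.084, 0.996, -0.001], [0.996, -0.084, -0.001], [-0.001, -0.001, -1.0]]
ft_force: [0.2, 0.8, 0.1]
opening: 0.578
```

```bash
python3 - <<'E'
from h import *
n=np.array([.083,.9966,0]);R=down(-4.8)
c=np.array([.5655,.234,0])
rel(c+n*.052+[0,0,.22],R)
s=snap("wrist",1); cv2.imwrite("pics/w2.png",s["img"][...,::-1])
E
```

```text
d [-0.1994  0.5509  0.0098] a [-0.0005  0.0005 -0.    ]
```

View pics/w2.png

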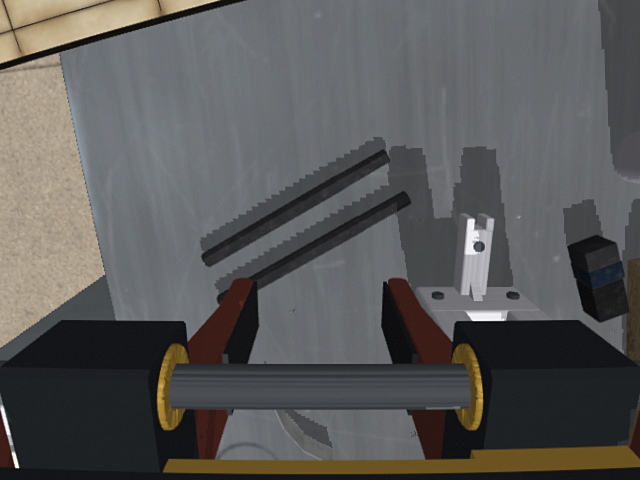

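The wrist camera shows the rest's lying post at (478,250), its foot edge at y≈290, the taped block at (600,275) and the rod at top right.

Request:
{"api": "servo_tool", "payload": {"plan": [{"hand": 0.15,"dx": 0,"dy": 0.14,"dz": 0,"ax": 0,"ay": 0,"az": 0},{"hand": 0.15,"dx": 0,"dy": 0.28,"dz": 0,"ax": 0,"ay": 0,"az": 0},{"hand": 0.15,"dx": 0,"dy": 0.42,"dz": 0,"ax": 0,"ay": 0,"az": 0},{"hand": 0.15,"dx": -0.1,"dy": 0.551,"dz": 0,"ax": 0,"ay": 0,"az": 0},{"hand": 0.15,"dx": -0.2,"dy": 0.551,"dz": 0,"ax": 0,"ay": 0,"az": 0},{"hand": 0.15,"dx": -0.2,"dy": 0.551,"dz": 0,"ax": 0,"ay": 0,"az": 0},{"hand": 0.15,"dx": -0.2,"dy": 0.551,"dz": 0,"ax": 0,"ay": 0,"az": 0},{"hand": 0.15,"dx": -0.2,"dy": 0.551,"dz": 0,"ax": 0,"ay": 0,"az": 0},{"hand": 0.15,"dx": -0.2,"dy": 0.551,"dz": 0,"ax": 0,"ay": 0,"az": 0},{"hand": 0.15,"dx": -0.2,"dy": 0.551,"dz": 0,"ax": 0,"ay": 0,"az": 0}]}}

```text
time: 2.75
position: [0.5703, 0.2873, 0.2227]
orientation: [[0.082, 0.997, 0.0], [0.997, -0.082, 0.0], [0.0, 0.0, -1.0]]
ft_force: [0.4, -0.1, -0.2]
opening: 0.574
```

```bash
python3 - <<'E'
from h import *
s=snap("wrist",2); cv2.imwrite("pics/w3.png",s["img"][...,::-1])
E
```

```text
(no output)
```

View pics/w3.png

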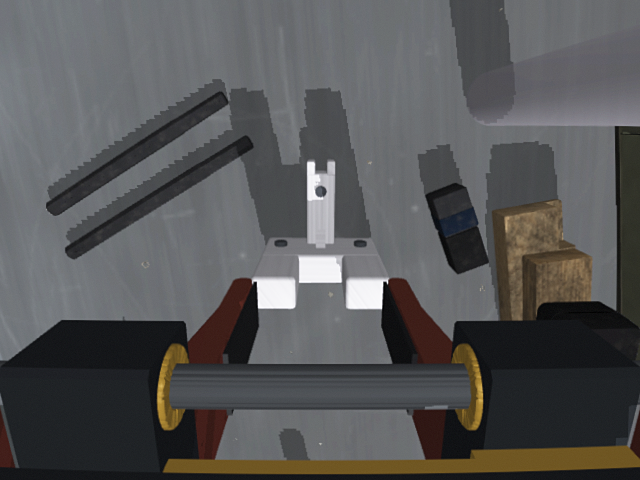

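Request:
{"api": "servo_tool", "payload": {"plan": [{"hand": 0.15,"dx": 0,"dy": 0,"dz": 0.15,"ax": 0,"ay": 0,"az": 0},{"hand": 0.15,"dx": 0,"dy": 0,"dz": 0.3,"ax": 0,"ay": 0,"az": 0},{"hand": 0.15,"dx": 0,"dy": 0,"dz": 0.45,"ax": 0,"ay": 0,"az": 0},{"hand": 0.15,"dx": 0,"dy": 0,"dz": 0.54,"ax": 0,"ay": 0,"az": 0},{"hand": 0.15,"dx": 0,"dy": 0,"dz": 0.54,"ax": 0,"ay": 0,"az": 0},{"hand": 0.15,"dx": -0.03,"dy": 0,"dz": 0.54,"ax": 0,"ay": 0,"az": 0},{"hand": 0.15,"dx": -0.06,"dy": 0,"dz": 0.54,"ax": 0,"ay": 0,"az": 0},{"hand": 0.15,"dx": -0.09,"dy": 0,"dz": 0.54,"ax": 0,"ay": 0,"az": 0},{"hand": 0.15,"dx": -0.12,"dy": 0,"dz": 0.54,"ax": 0,"ay": 0,"az": 0},{"hand": 0.15,"dx": -0.15,"dy": 0,"dz": 0.54,"ax": 0,"ay": 0,"az": 0}]}}

```text
time: 4.05
position: [0.5675, 0.249, 0.0881]
orientation: [[0.083, 0.997, 0.001], [0.997, -0.083, 0.0], [0.0, 0.001, -1.0]]
ft_force: [-0.3, -0.5, 1.5]
opening: 0.574
```

```bash
python3 - <<'E'
from h import *
s=snap("scene",3); crop(s,(200,120,360,240),5,"pics/s3.png")
E
```

```text
(no output)
```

View pics/s3.png

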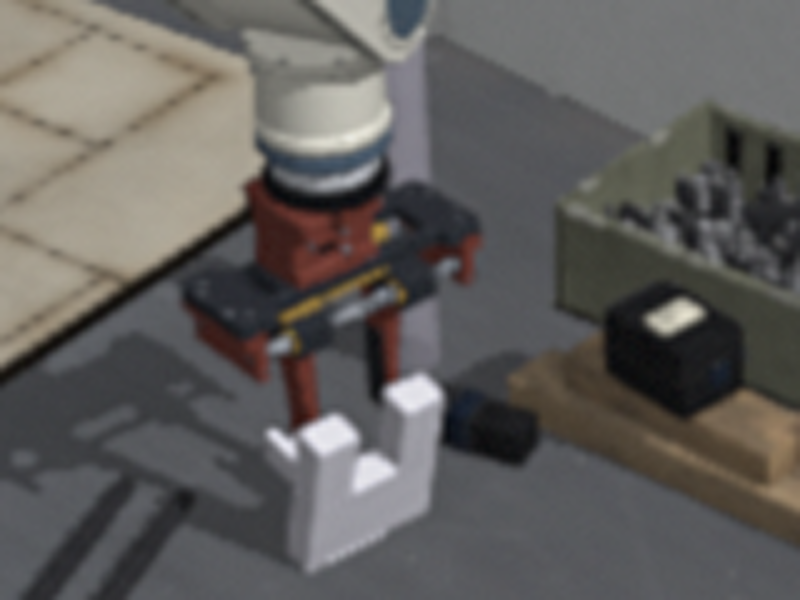

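The fingers sit behind the prongs at (300,400)/(385,360) in the crop, and the rest has begun to tip. I'll keep pushing.

Request:
{"api": "servo_tool", "payload": {"plan": [{"hand": 0.15,"dx": -0.025,"dy": 0,"dz": 0,"ax": 0,"ay": 0,"az": 0},{"hand": 0.15,"dx": -0.05,"dy": 0,"dz": 0,"ax": 0,"ay": 0,"az": 0},{"hand": 0.15,"dx": -0.075,"dy": 0,"dz": 0,"ax": 0,"ay": 0,"az": 0},{"hand": 0.15,"dx": -0.1,"dy": 0,"dz": 0,"ax": 0,"ay": 0,"az": 0},{"hand": 0.15,"dx": -0.12,"dy": 0,"dz": 0,"ax": 0,"ay": 0,"az": 0},{"hand": 0.15,"dx": -0.14,"dy": 0,"dz": 0,"ax": 0,"ay": 0,"az": 0},{"hand": 0.15,"dx": -0.16,"dy": 0,"dz": 0,"ax": 0,"ay": 0,"az": 0},{"hand": 0.15,"dx": -0.18,"dy": 0,"dz": 0,"ax": 0,"ay": 0,"az": 0},{"hand": 0.15,"dx": -0.18,"dy": 0,"dz": 0,"ax": 0,"ay": 0,"az": 0},{"hand": 0.15,"dx": -0.18,"dy": 0,"dz": 0,"ax": 0,"ay": 0,"az": 0}]}}

```text
time: 5.35
position: [0.5637, 0.2048, 0.0877]
orientation: [[0.083, 0.997, 0.0], [0.997, -0.083, 0.0], [0.0, 0.0, -1.0]]
ft_force: [-0.7, -0.3, 0.5]
opening: 0.576
```

```bash
python3 - <<'E'
from h import *
s=snap("scene",4); crop(s,(200,120,360,240),5,"pics/s4.png")
s=snap("wrist",4); cv2.imwrite("pics/w4.png",s["img"][...,::-1])
E
```

```text
(no output)
```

View pics/s4.png

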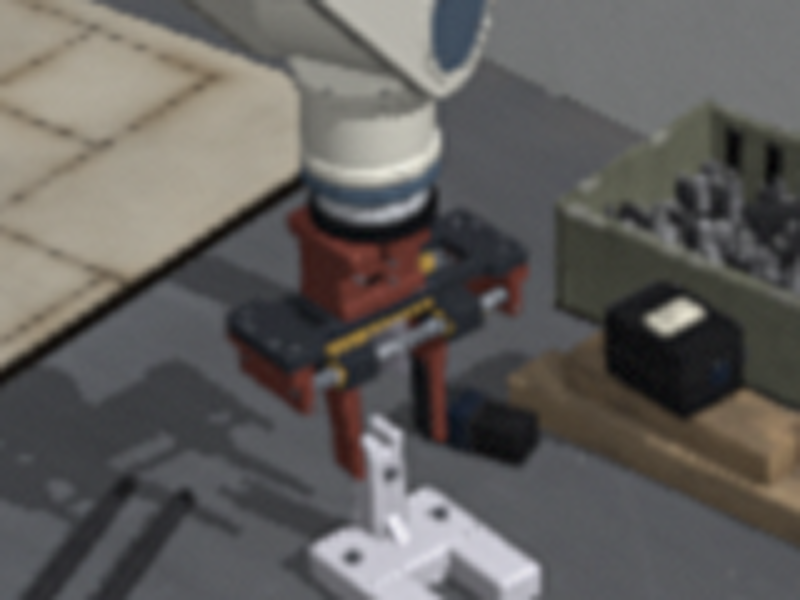

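View pics/w4.png

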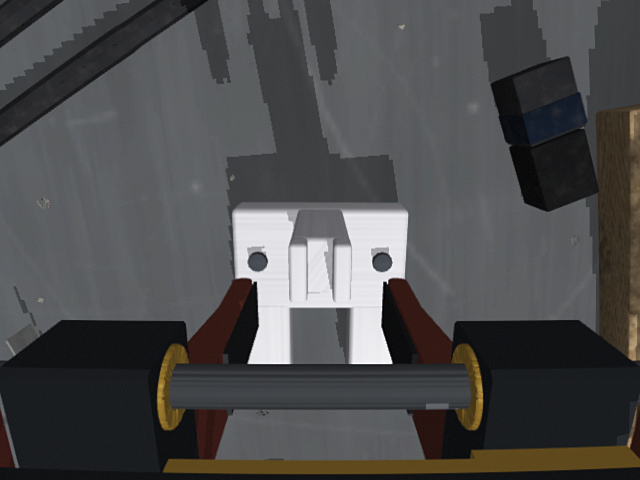

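The rest now stands upright on its foot: the scene shows the post up and the slot toward the camera, and in the wrist picture the heel edge runs about (234,208) to (408,205). I'll measure its pose.

```bash
python3 - <<'E'
from h import *
s=load("wrist4.npz")
P=cloud(s); Q=P[(P[...,2]>.015)&(P[...,2]<.032)]
Q=Q[(Q[:,0]>.48)&(Q[:,0]<.64)&(Q[:,1]<.27)&(Q[:,1]>.08)]
print(len(Q),Q.mean(0),np.percentile(Q,[0.5,99.5],axis=0))
r=cv2.minAreaRect(Q[:,:2].astype(np.float32)*1000); print(r)
T=P[(P[...,2]>.06)&(P[...,2]<.12)];T=T[(abs(T[:,0]-.565)<.05)&(abs(T[:,1]-.22)<.06)]
print(len(T),np.percentile(T,[1,99],axis=0),T.mean(0))
print(onplane(s,[(237,208),(405,206),(249,262),(258,262),(383,261)],.024).round(4))
E
```

```text
15189 [0.56394195 0.19356662 0.02345167] [[0.51824619 0.13769344 0.01631705]
 [0.61258074 0.23430956 0.02869708]]
((562.9554443359375, 183.59390258789062), (97.62528228759766, 96.40318298339844), 84.84097290039062)
7798 [[0.53248503 0.19479264 0.06335431]
 [0.59903126 0.232669   0.11942595]] [0.5659358  0.21769227 0.09506098]
[[0.5234 0.2357 0.024 ]
 [0.6126 0.2294 0.024 ]
 [0.526  0.2052 0.024 ]
 [0.531  0.2048 0.024 ]
 [0.5995 0.1997 0.024 ]]
```

```bash
python3 - <<'E'
from h import *
from rig import telemetry
st=telemetry.state();print(st["joints"].round(3),st["time"])
c=np.array([.566,.2325,0]);n=np.array([.083,.9966,0])
for z in(.0877,.033): rel(c-.012*n+[0,0,z],down(-4.8))
# stud by two-view ray triangulation of axis
S={}
for nm,c0 in(("A",(.53,-.035)),("B",(.6,-.13))):
  L=[]
  for k in("scene","side"):
    s=load(k+"0.npz");P=cloud(s)
    bb=(np.hypot(P[...,0]-c0[0],P[...,1]-c0[1])<.035)&(P[...,2]>.012)
    v,u=np.nonzero(bb); uv=(u.mean(),v.mean())
    # column centre at mid rows
    pts=[]
    for r in range(v.min()+4,v.max()-3): 
        uu=u[v==r]; pts.append(((uu.min()+uu.max())/2,r))
    L.append((s,np.mean(pts,0)))
    print(nm,k,np.mean(pts,0))
  # vertical planes through axis: least squares for xy: horizontal normal to ray's azimuth
  A=[];b=[]
  for s,p in L:
    d=(rays(s,[p])@s["attitude"].T)[0];m=np.array([-d[1],d[0]])/np.hypot(*d[:2]);A.append(m);b.append(m@s["eye"][:2])
  print(np.linalg.solve(A,b))
  for s,p in L: print(onplane(s,[p],.037))
E
```

```text
[0.329 0.566 1.766 0.    0.81  0.411] 5.45
d [ 0.0629  0.0002 -0.    ] a [ 0.     -0.      0.0007]
d [6.290e-02 2.000e-04 2.188e-01] a [ 0.     -0.      0.0007]
A scene [327.  263.5]
A side [315.95 260.5 ]
[ 0.5341349  -0.02962574]
[[ 0.52960546 -0.03396386  0.037     ]]
[[ 0.52904447 -0.0379738   0.037     ]]
B scene [367.08333333 267.5       ]
B side [352.04545455 270.        ]
[ 0.60346855 -0.1212326 ]
[[ 0.59498994 -0.12802075  0.037     ]]
[[ 0.59481347 -0.13308882  0.037     ]]
```

Request:
{"api": "servo_tool", "payload": {"plan": [{"hand": 0.15,"dx": 0,"dy": 0,"dz": -0.2,"ax": 0,"ay": 0,"az": 0},{"hand": 0.15,"dx": 0,"dy": 0,"dz": -0.4,"ax": 0,"ay": 0,"az": 0},{"hand": 0.15,"dx": -0.15,"dy": 0,"dz": -0.6,"ax": 0,"ay": 0,"az": 0},{"hand": 0.15,"dx": -0.35,"dy": 0,"dz": -0.6,"ax": 0,"ay": 0,"az": 0},{"hand": 0.15,"dx": -0.55,"dy": -0.04,"dz": -0.6,"ax": 0,"ay": 0,"az": 0},{"hand": 0.15,"dx": -0.75,"dy": -0.06,"dz": -0.6,"ax": 0,"ay": 0,"az": 0},{"hand": 0.15,"dx": -0.95,"dy": -0.08,"dz": -0.6,"ax": 0,"ay": 0,"az": 0},{"hand": 0.15,"dx": -1,"dy": -0.08,"dz": -0.6,"ax": 0,"ay": 0,"az": 0},{"hand": 0.15,"dx": -1,"dy": -0.08,"dz": -0.6,"ax": 0,"ay": 0,"az": 0},{"hand": 0.15,"dx": -1,"dy": -0.08,"dz": -0.6,"ax": 0,"ay": 0,"az": 0}]}}

```text
time: 6.7
position: [0.5233, -0.0417, 0.2376]
orientation: [[0.082, 0.997, 0.0], [0.997, -0.082, 0.0], [0.0, 0.0, -1.0]]
ft_force: [0.2, -0.1, 0.3]
opening: 0.576
```

```bash
python3 - <<'E'
from h import *
s=snap("wrist",5); cv2.imwrite("pics/w5.png",s["img"][...,::-1]); print(s["eye"],s["attitude"][:,2])
E
```

```text
[0.52990181 0.02778588 0.39924586] [-0.01931813 -0.25630272 -0.9664035 ]
```

View pics/w5.png

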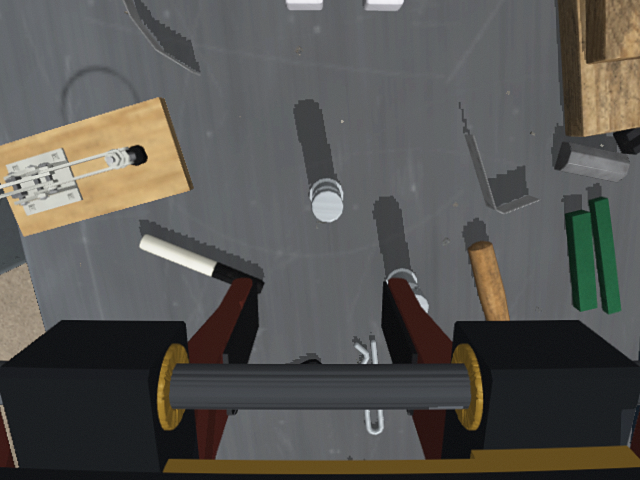

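The target stud's top is at (327,206), and the clip shows at about (370,380), partly hidden by the gripper.

```bash
python3 - <<'E'
from h import *
s=load("wrist5.npz")
g=cv2.cvtColor(s["img"],cv2.COLOR_RGB2GRAY)
crop(s,(290,160,365,240),8,"pics/w5c.png")
P=cloud(s)
m=((P[...,2]>.056)&(P[...,2]<.068)&(np.hypot(P[...,0]-.53,P[...,1]+.035)<.04)).astype(np.uint8)
c=max(cv2.findContours(m,0,1)[0],key=cv2.contourArea);e=cv2.fitEllipse(c);print(e,onplane(s,[e[0]],.062), P[m>0].mean(0))
for n in("scene","side"):
  s=load(n+"0.npz");q=proj(s,[.53,-.036,.03])[0].astype(int);crop(s,(q[0]-20,q[1]-20,q[0]+20,q[1]+20),12,f"pics/st_{n}.png")
E
```

```text
((326.8867492675781, 205.34683227539062), (30.257661819458008, 31.11092185974121), 98.23358154296875) [[ 0.53121002 -0.03374441  0.062     ]] [ 0.5311937  -0.03390129  0.06130426]
```

View pics/w5c.png

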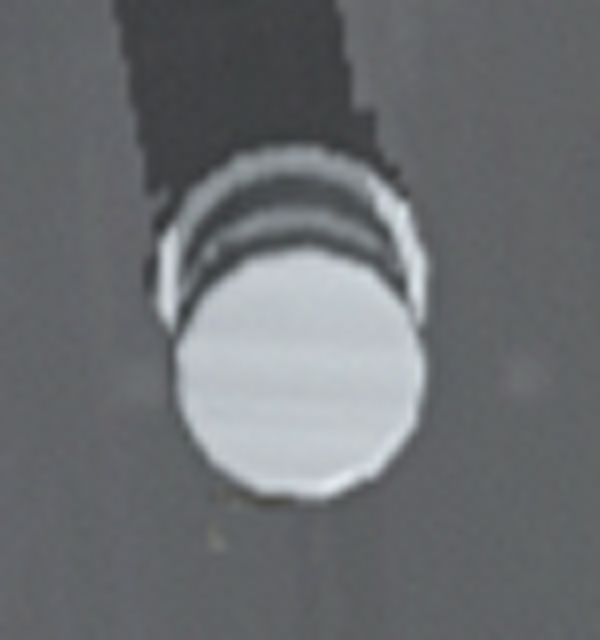

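View pics/st_scene.png

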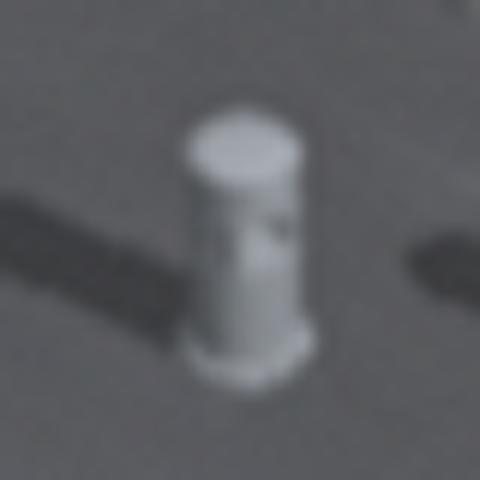

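View pics/st_side.png

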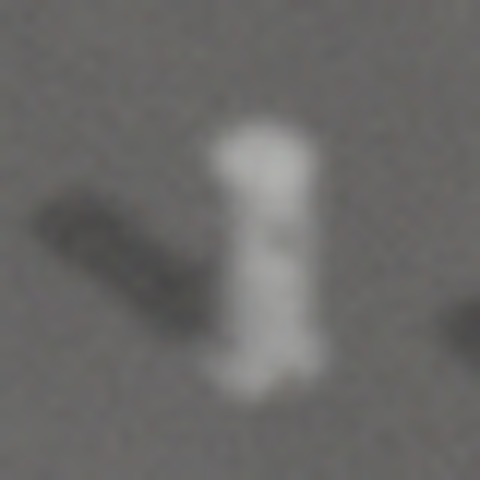

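```bash
python3 - <<'E'
from h import *
R=down(-4.8)@Rn.from_euler("y",-40,degrees=True).as_matrix()
rel([.531+.003,.043,.125],R)
E
```

```text
d [0.3404 0.0151 0.4507] a [ 0.0005 -0.4446  0.0013]
```

Request:
{"api": "servo_tool", "payload": {"plan": [{"hand": 0.15,"dx": 0.08,"dy": 0.015,"dz": 0.1,"ax": 0,"ay": -0.1,"az": 0},{"hand": 0.15,"dx": 0.16,"dy": 0.015,"dz": 0.2,"ax": 0,"ay": -0.2,"az": 0},{"hand": 0.15,"dx": 0.24,"dy": 0.015,"dz": 0.3,"ax": 0,"ay": -0.3,"az": 0},{"hand": 0.15,"dx": 0.34,"dy": 0.015,"dz": 0.4,"ax": 0,"ay": -0.4,"az": 0},{"hand": 0.15,"dx": 0.34,"dy": 0.015,"dz": 0.45,"ax": 0,"ay": -0.445,"az": 0},{"hand": 0.15,"dx": 0.34,"dy": 0.015,"dz": 0.45,"ax": 0,"ay": -0.445,"az": 0},{"hand": 0.15,"dx": 0.34,"dy": 0.015,"dz": 0.45,"ax": 0,"ay": -0.445,"az": 0},{"hand": 0.15,"dx": 0.34,"dy": 0.015,"dz": 0.45,"ax": 0,"ay": -0.445,"az": 0},{"hand": 0.15,"dx": 0.34,"dy": 0.015,"dz": 0.45,"ax": 0,"ay": -0.445,"az": 0},{"hand": 0.15,"dx": 0.34,"dy": 0.015,"dz": 0.45,"ax": 0,"ay": -0.445,"az": 0}]}}

```text
time: 8.0
position: [0.534, 0.0412, 0.1258]
orientation: [[0.065, 0.996, -0.053], [0.763, -0.084, -0.641], [-0.643, 0.001, -0.766]]
ft_force: [-0.5, -0.8, 0.2]
opening: 0.575
```

```bash
python3 - <<'E'
from h import *
s=snap("wrist",6); cv2.imwrite("pics/w6.png",s["img"][...,::-1]); print(s["eye"],s["attitude"][:,2],proj(s,[[.5312,-.0338,.062],[.5312,-.0338,.04]]))
E
```

```text
[0.54800004 0.1982032  0.20448086] [-0.06656365 -0.8156423  -0.57471464] [[323.08884199 266.93441668]
 [322.85078255 238.56633469]]
```

View pics/w6.png

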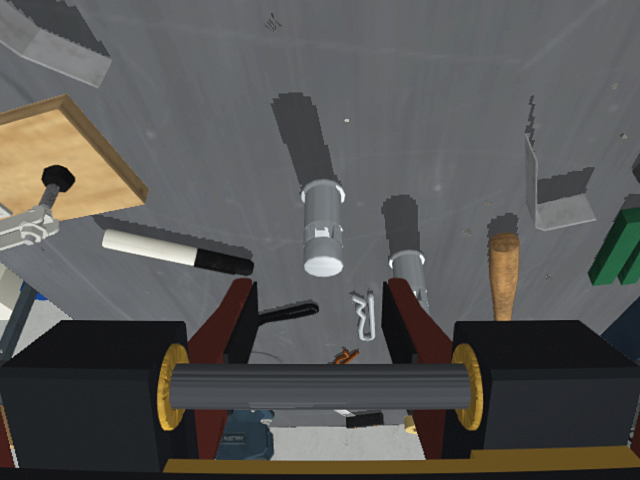

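```bash
python3 - <<'E'
from h import *
s=load("wrist6.npz"); crop(s,(290,170,360,285),5,"pics/w6c.png"); crop(s,(335,275,400,350),8,"pics/w6d.png")
for ang in(70,80,85,90,100):
  a=np.deg2rad(ang); x=np.array([np.cos(a),np.sin(a),0]);y=np.array([-x[1],x[0],0])
  c=np.array([.5312,-.0338,.04]);
  pts=[c+x*np.sqrt(169-36)*1e-3+y*t*.006+np.array([0,0,h*.006]) for t,h in((-1,1),(1,1),(1,-1),(-1,-1))]
  print(ang,((proj(s,pts)-[290,170])*5).round(0).tolist())
E
```

```text
70 [[234.0, 338.0], [143.0, 324.0], [143.0, 248.0], [232.0, 263.0]]
80 [[221.0, 332.0], [126.0, 327.0], [126.0, 251.0], [219.0, 256.0]]
85 [[213.0, 329.0], [118.0, 329.0], [119.0, 254.0], [211.0, 254.0]]
90 [[205.0, 327.0], [110.0, 332.0], [111.0, 256.0], [203.0, 251.0]]
100 [[188.0, 324.0], [96.0, 338.0], [97.0, 263.0], [187.0, 248.0]]
```

View pics/w6c.png

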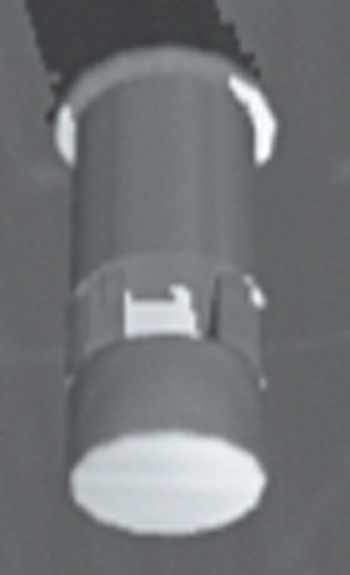

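View pics/w6d.png

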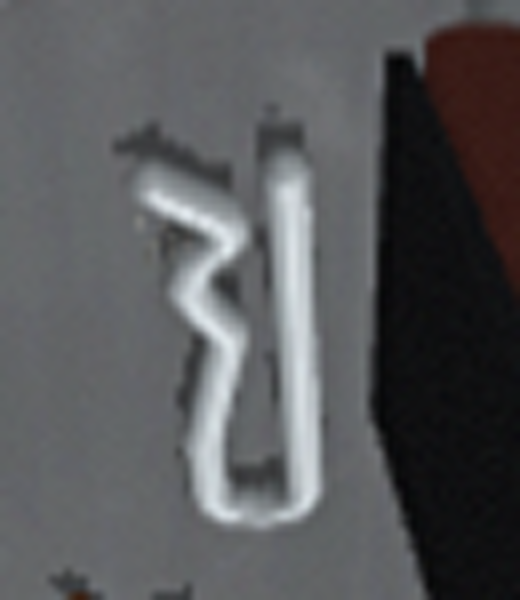

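The crop shows the hole's opening from about 122 to 216, which puts the hole direction near 83°. The stud's projected top matches the image. Next I'll go back and grip the post.

```bash
python3 - <<'E'
from h import *
rel([.565,.2205,.19],down(-4.8)); rel([.565,.2205,.135],down(-4.8))
E
```

```text
d [ 0.3896  0.0642 -0.6632] a [ 5.000e-04  4.447e-01 -2.000e-04]
d [ 0.5311  0.064  -0.4947] a [ 5.000e-04  4.447e-01 -2.000e-04]
```

Request:
{"api": "servo_tool", "payload": {"plan": [{"hand": 0.15,"dx": 0.08,"dy": 0.01,"dz": -0.14,"ax": 0,"ay": 0.1,"az": 0},{"hand": 0.15,"dx": 0.16,"dy": 0.02,"dz": -0.28,"ax": 0,"ay": 0.2,"az": 0},{"hand": 0.15,"dx": 0.24,"dy": 0.04,"dz": -0.42,"ax": 0,"ay": 0.3,"az": 0},{"hand": 0.15,"dx": 0.32,"dy": 0.05,"dz": -0.56,"ax": 0,"ay": 0.4,"az": 0},{"hand": 0.15,"dx": 0.39,"dy": 0.064,"dz": -0.663,"ax": 0,"ay": 0.445,"az": 0},{"hand": 0.15,"dx": 0.39,"dy": 0.064,"dz": -0.663,"ax": 0,"ay": 0.445,"az": 0},{"hand": 0.15,"dx": 0.39,"dy": 0.064,"dz": -0.663,"ax": 0,"ay": 0.445,"az": 0},{"hand": 0.15,"dx": 0.531,"dy": 0.064,"dz": -0.495,"ax": 0,"ay": 0.445,"az": 0},{"hand": 0.15,"dx": 0.531,"dy": 0.064,"dz": -0.495,"ax": 0,"ay": 0.445,"az": 0},{"hand": 0.15,"dx": 0.531,"dy": 0.064,"dz": -0.495,"ax": 0,"ay": 0.445,"az": 0}]}}

```text
time: 9.3
position: [0.5648, 0.2208, 0.135]
orientation: [[0.083, 0.997, -0.0], [0.997, -0.083, -0.001], [-0.001, -0.0, -1.0]]
ft_force: [0.4, -0.3, 0.4]
opening: 0.573
```

```bash
python3 - <<'E'
from h import *
s=snap("wrist",7); cv2.imwrite("pics/w7.png",s["img"][...,::-1])
rel([.565,.2205,.033],down(-4.8))
print(proj(s,[[.565,.2205,.095]]))
E
```

```text
d [-0.0024 -0.0023  0.4111] a [ 0.0008 -0.0001  0.0005]
[[317.53504262 271.90940749]]
```

View pics/w7.png

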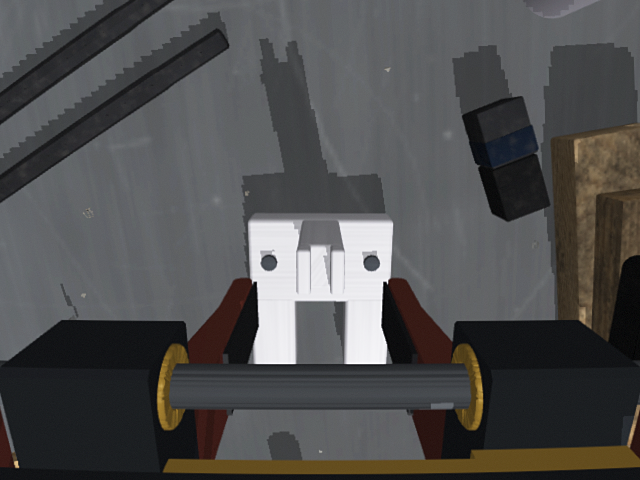

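The post's top lies at about (297–344, 245–295), centred between the fingers. I'll descend and close.

Request:
{"api": "servo_tool", "payload": {"plan": [{"hand": 0.15,"dx": 0,"dy": 0.003,"dz": 0.15,"ax": 0,"ay": 0,"az": 0},{"hand": 0.15,"dx": 0,"dy": 0.003,"dz": 0.3,"ax": 0,"ay": 0,"az": 0},{"hand": 0.15,"dx": 0,"dy": 0.003,"dz": 0.4,"ax": 0,"ay": 0,"az": 0},{"hand": 0.15,"dx": 0,"dy": 0.003,"dz": 0.4,"ax": 0,"ay": 0,"az": 0},{"hand": 0.15,"dx": 0,"dy": 0.003,"dz": 0.4,"ax": 0,"ay": 0,"az": 0},{"hand": -0.6,"dx": 0,"dy": 0.003,"dz": 0.4,"ax": 0,"ay": 0,"az": 0},{"hand": -0.6,"dx": 0,"dy": 0.003,"dz": 0.4,"ax": 0,"ay": 0,"az": 0},{"hand": -0.6,"dx": 0,"dy": 0.003,"dz": 0.4,"ax": 0,"ay": 0,"az": 0},{"hand": -0.6,"dx": 0,"dy": 0.003,"dz": 0.4,"ax": 0,"ay": 0,"az": 0},{"hand": -0.6,"dx": 0,"dy": 0.003,"dz": 0.4,"ax": 0,"ay": 0,"az": 0}], "grip_force": 20}}

```text
time: 10.6
position: [0.5654, 0.221, 0.035]
orientation: [[0.083, 0.997, -0.0], [0.997, -0.083, 0.0], [0.0, -0.0, -1.0]]
ft_force: [-2.2, 0.9, 5.5]
opening: 0.275
```

```bash
python3 - <<'E'
from h import *
s=snap("wrist",8); cv2.imwrite("pics/w8.png",s["img"][...,::-1])
P=cloud(s);Q=P[(P[...,2]>.016)&(P[...,2]<.032)];Q=Q[(Q[:,0]>.48)&(Q[:,0]<.64)&(Q[:,1]<.27)&(Q[:,1]>.1)]
print(len(Q),Q[:,2].mean(),cv2.minAreaRect(Q[:,:2].astype(np.float32)*1000))
E
```

```text
8267 0.022968288991933046 ((562.9815063476562, 180.67974853515625), (104.08899688720703, 96.31744384765625), 84.46439361572266)
```

View pics/w8.png

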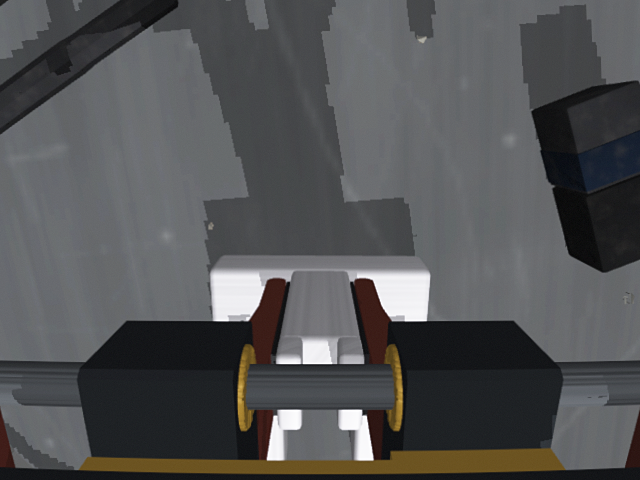

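```bash
python3 - <<'E'
from h import *
st=np.array([.5312,-.0338,.035]);a=np.deg2rad(85);d=np.array([np.cos(a),np.sin(a),0])
for k in(.135,.115,.058):print(st+k*d); rel(st+k*d,down(-5))
E
```

```text
[0.54296603 0.10068628 0.035     ]
d [-0.4869 -0.0494 -0.    ] a [-0.0001 -0.0001  0.0025]
[0.54122291 0.08076239 0.035     ]
d [-0.5669 -0.0497 -0.    ] a [-0.0001 -0.0001  0.0025]
[0.53625503 0.02397929 0.035     ]
d [-7.949e-01 -5.060e-02 -1.000e-04] a [-0.0001 -0.0001  0.0025]
```

Request:
{"api": "servo_tool", "payload": {"plan": [{"hand": -0.6,"dx": -0.06,"dy": -0.006,"dz": 0,"ax": 0,"ay": 0,"az": 0.0025},{"hand": -0.6,"dx": -0.12,"dy": -0.012,"dz": 0,"ax": 0,"ay": 0,"az": 0.0025},{"hand": -0.6,"dx": -0.18,"dy": -0.018,"dz": 0,"ax": 0,"ay": 0,"az": 0.0025},{"hand": -0.6,"dx": -0.24,"dy": -0.024,"dz": 0,"ax": 0,"ay": 0,"az": 0.0025},{"hand": -0.6,"dx": -0.3,"dy": -0.03,"dz": 0,"ax": 0,"ay": 0,"az": 0.0025},{"hand": -0.6,"dx": -0.36,"dy": -0.036,"dz": 0,"ax": 0,"ay": 0,"az": 0.0025},{"hand": -0.6,"dx": -0.42,"dy": -0.042,"dz": 0,"ax": 0,"ay": 0,"az": 0.0025},{"hand": -0.6,"dx": -0.48,"dy": -0.05,"dz": 0,"ax": 0,"ay": 0,"az": 0.0025},{"hand": -0.6,"dx": -0.48,"dy": -0.05,"dz": 0,"ax": 0,"ay": 0,"az": 0.0025},{"hand": -0.6,"dx": -0.48,"dy": -0.05,"dz": 0,"ax": 0,"ay": 0,"az": 0.0025}]}}

```text
time: 11.9
position: [0.5438, 0.1017, 0.035]
orientation: [[0.086, 0.996, 0.001], [0.996, -0.086, -0.001], [-0.001, 0.001, -1.0]]
ft_force: [0.6, -6.8, 6.6]
opening: 0.275
```

```bash
python3 - <<'E'
from h import *
from rig import telemetry
s=snap("scene",9); crop(s,(260,190,380,290),6,"pics/s9.png")
t=snap("side",9); crop(t,(240,190,380,290),5,"pics/t9.png")
st=np.array([.5312,-.0338,.035]);a=np.deg2rad(85);d=np.array([np.cos(a),np.sin(a),0])
print(telemetry.state()["position"])
for k in(.115,.09,.058):print(st+k*d); rel(st+k*d,down(-5))
E
```

```text
[0.54379157 0.1017038  0.03501443]
[0.54122291 0.08076239 0.035     ]
d [-0.0843 -0.003   0.0001] a [0.0007 0.0007 0.0009]
[0.53904402 0.05585752 0.035     ]
d [-0.1843 -0.0032  0.0003] a [0.0007 0.0007 0.0009]
[0.53625503 0.02397929 0.035     ]
d [-0.3123 -0.0034  0.0004] a [0.0007 0.0007 0.0009]
```

View pics/s9.png

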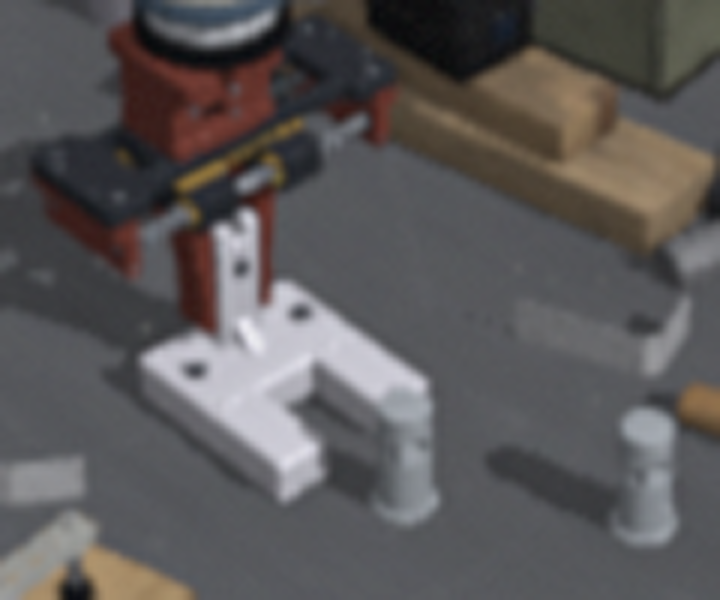

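View pics/t9.png

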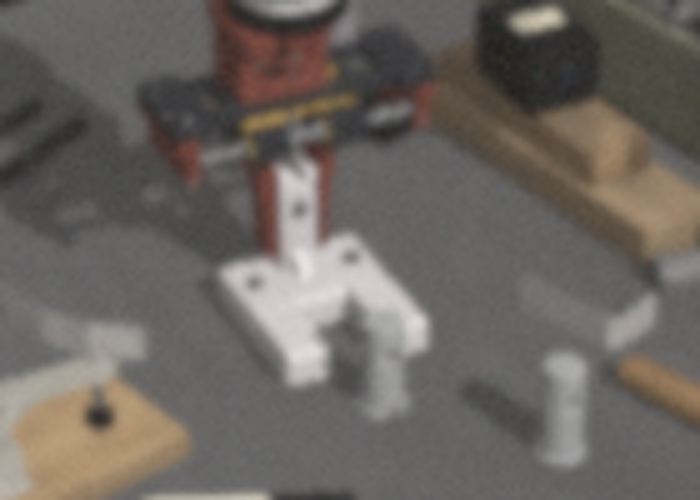

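The slot mouth faces the stud and looks aligned in both views. I'll slide on slowly and watch the force.

Request:
{"api": "servo_tool", "payload": {"plan": [{"hand": -0.6,"dx": -0.02,"dy": -0.003,"dz": 0,"ax": 0,"ay": 0,"az": 0},{"hand": -0.6,"dx": -0.04,"dy": -0.003,"dz": 0,"ax": 0,"ay": 0,"az": 0},{"hand": -0.6,"dx": -0.06,"dy": -0.003,"dz": 0,"ax": 0,"ay": 0,"az": 0},{"hand": -0.6,"dx": -0.08,"dy": -0.003,"dz": 0,"ax": 0,"ay": 0,"az": 0},{"hand": -0.6,"dx": -0.1,"dy": -0.003,"dz": 0,"ax": 0,"ay": 0,"az": 0},{"hand": -0.6,"dx": -0.12,"dy": -0.003,"dz": 0,"ax": 0,"ay": 0,"az": 0},{"hand": -0.6,"dx": -0.135,"dy": -0.003,"dz": 0,"ax": 0,"ay": 0,"az": 0},{"hand": -0.6,"dx": -0.15,"dy": -0.003,"dz": 0,"ax": 0,"ay": 0,"az": 0},{"hand": -0.6,"dx": -0.165,"dy": -0.003,"dz": 0,"ax": 0,"ay": 0,"az": 0},{"hand": -0.6,"dx": -0.18,"dy": -0.003,"dz": 0,"ax": 0,"ay": 0,"az": 0}]}}

```text
time: 13.25
position: [0.5393, 0.059, 0.035]
orientation: [[0.087, 0.996, 0.002], [0.996, -0.087, 0.002], [0.002, 0.001, -1.0]]
ft_force: [0.6, 9.0, 6.6]
opening: 0.269
```

```bash
python3 - <<'E'
from h import *
from rig import telemetry
s=snap("scene",10); crop(s,(260,190,380,290),6,"pics/s10.png")
print(telemetry.state()["moment"])
st=np.array([.5312,-.0338,.035]);a=np.deg2rad(85);d=np.array([np.cos(a),np.sin(a),0])
for k in(.058,): rel(st+k*d,down(-5))
E
```

```text
[ 0.68129558  0.43780296 -0.2539129 ]
d [-0.1391  0.0002 -0.0002] a [ 0.0009 -0.0009 -0.0001]
```

View pics/s10.png

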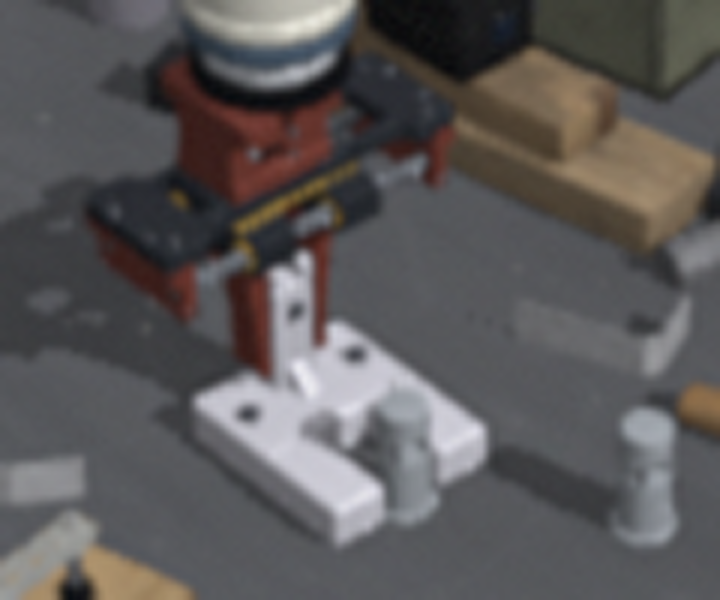

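The stud is inside the slot mouth. The resistance is moderate (9 N), so I'll go on.

Request:
{"api": "servo_tool", "payload": {"plan": [{"hand": -0.6,"dx": -0.015,"dy": 0,"dz": 0,"ax": 0,"ay": 0,"az": 0},{"hand": -0.6,"dx": -0.03,"dy": 0,"dz": 0,"ax": 0,"ay": 0,"az": 0},{"hand": -0.6,"dx": -0.045,"dy": 0,"dz": 0,"ax": 0,"ay": 0,"az": 0},{"hand": -0.6,"dx": -0.06,"dy": 0,"dz": 0,"ax": 0,"ay": 0,"az": 0},{"hand": -0.6,"dx": -0.075,"dy": 0,"dz": 0,"ax": 0,"ay": 0,"az": 0},{"hand": -0.6,"dx": -0.09,"dy": 0,"dz": 0,"ax": 0,"ay": 0,"az": 0},{"hand": -0.6,"dx": -0.1,"dy": 0,"dz": 0,"ax": 0,"ay": 0,"az": 0},{"hand": -0.6,"dx": -0.11,"dy": 0,"dz": 0,"ax": 0,"ay": 0,"az": 0},{"hand": -0.6,"dx": -0.12,"dy": 0,"dz": 0,"ax": 0,"ay": 0,"az": 0},{"hand": -0.6,"dx": -0.12,"dy": 0,"dz": 0,"ax": 0,"ay": 0,"az": 0}]}}

```text
time: 14.55
position: [0.5365, 0.0288, 0.035]
orientation: [[0.087, 0.996, 0.001], [0.996, -0.087, 0.001], [0.001, 0.001, -1.0]]
ft_force: [1.3, 5.0, 7.1]
opening: 0.274
```

```bash
python3 - <<'E'
from h import *
from rig import telemetry
s=snap("scene",11); crop(s,(260,190,380,290),6,"pics/s11.png")
print(telemetry.state()["moment"])
st=np.array([.5312,-.0338,.035]);a=np.deg2rad(85);d=np.array([np.cos(a),np.sin(a),0])
for k in(.058,): rel(st+k*d,down(-5))
E
```

```text
[ 0.65376613  0.37575742 -0.14410483]
d [-0.0194  0.0006 -0.    ] a [ 0.0007 -0.0007  0.0001]
```

View pics/s11.png

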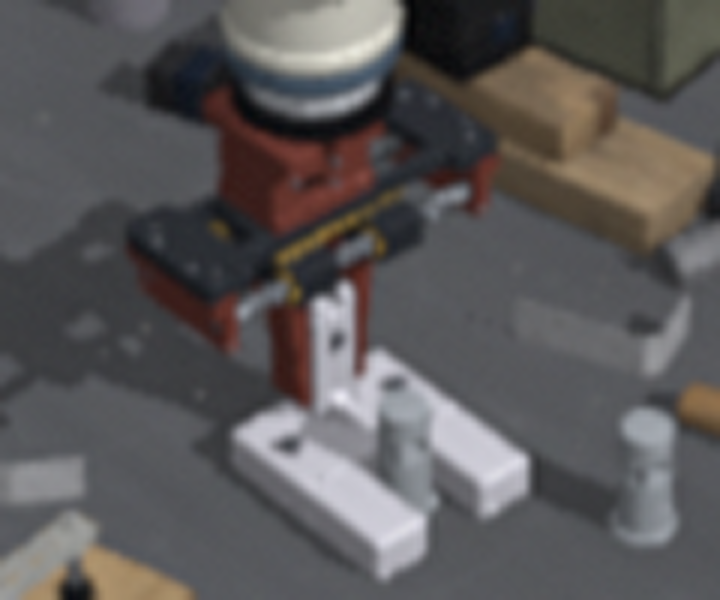

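Request:
{"api": "servo_tool", "payload": {"plan": [{"hand": -0.6,"dx": -0.006,"dy": 0,"dz": 0,"ax": 0,"ay": 0,"az": 0},{"hand": -0.6,"dx": -0.012,"dy": 0,"dz": 0,"ax": 0,"ay": 0,"az": 0},{"hand": -0.6,"dx": -0.018,"dy": 0,"dz": 0,"ax": 0,"ay": 0,"az": 0},{"hand": -0.6,"dx": -0.024,"dy": 0,"dz": 0,"ax": 0,"ay": 0,"az": 0},{"hand": -0.6,"dx": -0.028,"dy": 0,"dz": 0,"ax": 0,"ay": 0,"az": 0},{"hand": -0.6,"dx": -0.032,"dy": 0,"dz": 0,"ax": 0,"ay": 0,"az": 0},{"hand": -0.6,"dx": -0.036,"dy": 0,"dz": 0,"ax": 0,"ay": 0,"az": 0},{"hand": -0.6,"dx": -0.036,"dy": 0,"dz": 0,"ax": 0,"ay": 0,"az": 0},{"hand": -0.6,"dx": -0.036,"dy": 0,"dz": 0,"ax": 0,"ay": 0,"az": 0},{"hand": -0.6,"dx": -0.036,"dy": 0,"dz": 0,"ax": 0,"ay": 0,"az": 0}]}}

```text
time: 15.85
position: [0.536, 0.0221, 0.0352]
orientation: [[0.088, 0.996, 0.002], [0.996, -0.088, 0.003], [0.004, 0.002, -1.0]]
ft_force: [0.4, 21.1, 7.5]
opening: 0.275
```

Contact at the slot's end (21 N), so the stud is home. I'll ease off, open and lift.

Request:
{"api": "servo_tool", "payload": {"plan": [{"hand": -0.6,"dx": 0.006,"dy": 0,"dz": 0,"ax": 0,"ay": 0,"az": 0},{"hand": -0.6,"dx": 0.008,"dy": 0,"dz": 0,"ax": 0,"ay": 0,"az": 0},{"hand": 0.1,"dx": 0.008,"dy": 0,"dz": 0,"ax": 0,"ay": 0,"az": 0},{"hand": 0.1,"dx": 0.008,"dy": 0,"dz": 0,"ax": 0,"ay": 0,"az": 0},{"hand": 0.1,"dx": 0.008,"dy": 0,"dz": 0,"ax": 0,"ay": 0,"az": 0},{"hand": 0.1,"dx": 0.008,"dy": 0,"dz": 0,"ax": 0,"ay": 0,"az": 0},{"hand": 0.1,"dx": 0.008,"dy": 0,"dz": -0.1,"ax": 0,"ay": 0,"az": 0},{"hand": 0.1,"dx": 0.008,"dy": 0,"dz": -0.3,"ax": 0,"ay": 0,"az": 0},{"hand": 0.1,"dx": 0.008,"dy": 0,"dz": -0.5,"ax": 0,"ay": 0,"az": 0},{"hand": 0.1,"dx": 0.008,"dy": 0,"dz": -0.7,"ax": 0,"ay": 0,"az": 0}]}}

```text
time: 17.1
position: [0.5349, 0.0205, 0.211]
orientation: [[0.087, 0.996, -0.0], [0.996, -0.087, 0.0], [-0.0, -0.0, -1.0]]
ft_force: [-0.1, -0.0, -0.1]
opening: 0.551
```

```bash
python3 - <<'E'
from h import *
s=snap("wrist",12); cv2.imwrite("pics/w12.png",s["img"][...,::-1])
c=np.array([.566,-.25,.006])
rel([.566,-.26,.2],down(-7)); 
E
```

```text
d [-1.1087  0.2067  0.0706] a [ 0.0059 -0.0007  0.0223]
```

View pics/w12.png

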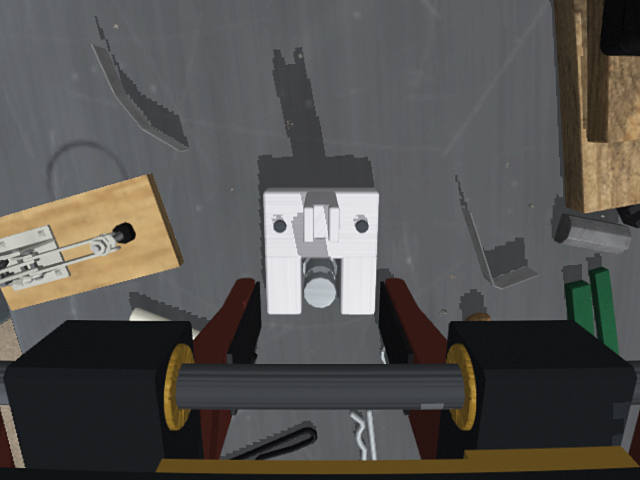

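The wrist picture shows the stud's top (320,292) up against the inner end of the slot. Now I'll move over to the clip.

Request:
{"api": "servo_tool", "payload": {"plan": [{"hand": 0.1,"dx": -0.1,"dy": 0.02,"dz": -0.1,"ax": 0,"ay": 0,"az": 0.02},{"hand": 0.1,"dx": -0.25,"dy": 0.06,"dz": -0.1,"ax": 0,"ay": 0,"az": 0.02},{"hand": 0.1,"dx": -0.45,"dy": 0.1,"dz": -0.1,"ax": 0,"ay": 0,"az": 0.02},{"hand": 0.1,"dx": -0.65,"dy": 0.14,"dz": -0.1,"ax": 0,"ay": 0,"az": 0.02},{"hand": 0.1,"dx": -0.85,"dy": 0.18,"dz": -0.1,"ax": 0,"ay": 0,"az": 0.02},{"hand": 0.1,"dx": -1,"dy": 0.2,"dz": -0.1,"ax": 0,"ay": 0,"az": 0.02},{"hand": 0.1,"dx": -1,"dy": 0.2,"dz": -0.1,"ax": 0,"ay": 0,"az": 0.02},{"hand": 0.1,"dx": -1,"dy": 0.2,"dz": -0.1,"ax": 0,"ay": 0,"az": 0.02},{"hand": 0.1,"dx": -1,"dy": 0.2,"dz": -0.1,"ax": 0,"ay": 0,"az": 0.02},{"hand": 0.1,"dx": -1,"dy": 0.2,"dz": -0.1,"ax": 0,"ay": 0,"az": 0.02}]}}

```text
time: 18.4
position: [0.5634, -0.2317, 0.2346]
orientation: [[0.117, 0.993, 0.0], [0.993, -0.117, 0.0], [0.0, 0.0, -1.0]]
ft_force: [0.7, 0.0, -0.2]
opening: 0.55
```

Request:
{"api": "servo_tool", "payload": {"plan": [{"hand": 0.1,"dx": -0.15,"dy": 0,"dz": 0,"ax": 0,"ay": 0,"az": 0},{"hand": 0.1,"dx": -0.28,"dy": 0,"dz": 0,"ax": 0,"ay": 0,"az": 0},{"hand": 0.1,"dx": -0.28,"dy": 0,"dz": 0,"ax": 0,"ay": 0,"az": 0},{"hand": 0.1,"dx": -0.28,"dy": 0,"dz": 0,"ax": 0,"ay": 0,"az": 0},{"hand": 0.1,"dx": -0.28,"dy": 0,"dz": 0,"ax": 0,"ay": 0,"az": 0},{"hand": 0.1,"dx": -0.28,"dy": 0,"dz": 0,"ax": 0,"ay": 0,"az": 0},{"hand": 0.1,"dx": -0.28,"dy": 0,"dz": 0,"ax": 0,"ay": 0,"az": 0},{"hand": 0.1,"dx": -0.28,"dy": 0,"dz": 0,"ax": 0,"ay": 0,"az": 0},{"hand": 0.1,"dx": -0.28,"dy": 0,"dz": 0,"ax": 0,"ay": 0,"az": 0},{"hand": 0.1,"dx": -0.28,"dy": 0,"dz": 0,"ax": 0,"ay": 0,"az": 0}]}}

```text
time: 19.65
position: [0.555, -0.3022, 0.2344]
orientation: [[0.118, 0.993, -0.0], [0.993, -0.118, 0.0], [0.0, -0.0, -1.0]]
ft_force: [-0.6, 0.1, -0.3]
opening: 0.551
```

```bash
python3 - <<'E'
from h import *
s=snap("wrist",13); cv2.imwrite("pics/w13.png",s["img"][...,::-1]); print(proj(s,[.566,-.25,.003]))
E
```

```text
[[323.19415661 145.02443928]]
```

View pics/w13.png

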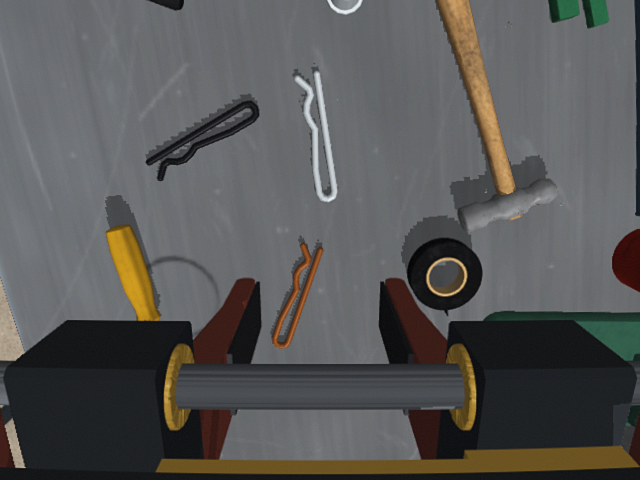

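The steel clip is clear: straight-leg tip at (317,72), loop end at (326,198), bent leg on the robot side. I'll measure it.

```bash
python3 - <<'E'
from h import *
s=load("wrist13.npz")
hsv=cv2.cvtColor(s["img"],cv2.COLOR_RGB2HSV)
m=(hsv[...,2]>140)&(hsv[...,1]<60); m[:, :285]=0;m[:,345:]=0;m[:60]=0;m[210:]=0
v,u=np.nonzero(m); P=onplane(s,np.c_[u,v],.003)[:,:2]
print(len(P),P.min(0),P.max(0),u.min(),u.max(),v.min(),v.max())
# straight leg: rightmost run centre per row
pts=[]
for r in range(80,178,3):
    uu=np.nonzero(m[r])[0]
    # last run
    k=len(uu)-1
    while k>0 and uu[k]-uu[k-1]==1:k-=1
    if len(uu)-k<11: pts.append(((uu[k]+uu[-1])/2,r))
Q=onplane(s,pts,.003)[:,:2]
vx,vy,x0,y0=cv2.fitLine(Q.astype(np.float32),cv2.DIST_HUBER,0,1e-4,1e-4).ravel()
d=np.array([vx,vy])*np.sign(vy); print("dir",np.rad2deg(np.arctan2(d[1],d[0])),len(pts))
p=np.array([x0,y0]); yv=np.array([-d[1],d[0]])
a=(P-p)@d; b=(P-p)@yv; print("along",a.min(),a.max(),"across",b.min(),b.max(), "length",np.ptp(a))
on=abs(b)<.004; tip=a[on].max(); lo=a.min()
h1=p+d*(tip-.094)+yv*.007; h2=p+d*(lo+.021)+yv*.007
lp=(a<lo+.035); print("loop across",b[lp].min(),b[lp].max())
print(h1,h2)
crop(s,(280,60,350,205),4,"pics/w13c.png")
E
```

```text
1526 [ 0.54815236 -0.30100611] [ 0.57391412 -0.18688821] 295 337 71 201
dir 92.38422 33
along -0.06501582016633671 0.04893579480299478 across -0.00257420814409104 0.019176377208089745 length 0.11395161496933148
loop across -0.0025026191273069295 0.016668289685844672
[ 0.56404521 -0.2810967 ] [ 0.56400159 -0.28004922]
```

View pics/w13c.png

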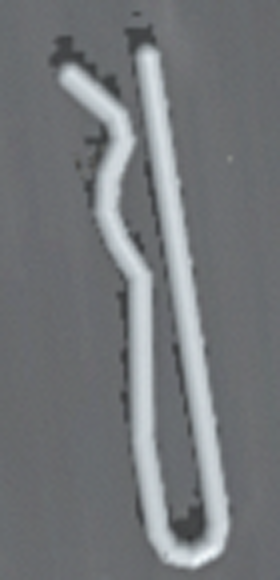

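```bash
python3 - <<'E'
from h import *
rel([.564,-.2805,.06],down(2.4));rel([.564,-.2805,.0015],down(2.4))
E
```

```text
d [0.0906 0.0253 0.6979] a [-0.    -0.    -0.102]
d [0.0906 0.0253 0.9319] a [-0.    -0.    -0.102]
```

Request:
{"api": "servo_tool", "payload": {"plan": [{"hand": -0.05,"dx": 0.03,"dy": 0.01,"dz": 0.2,"ax": 0,"ay": 0,"az": -0.05},{"hand": -0.05,"dx": 0.06,"dy": 0.02,"dz": 0.4,"ax": 0,"ay": 0,"az": -0.102},{"hand": -0.05,"dx": 0.09,"dy": 0.025,"dz": 0.6,"ax": 0,"ay": 0,"az": -0.102},{"hand": -0.05,"dx": 0.0906,"dy": 0.0253,"dz": 0.75,"ax": 0,"ay": 0,"az": -0.102},{"hand": -0.05,"dx": 0.0906,"dy": 0.0253,"dz": 0.82,"ax": 0,"ay": 0,"az": -0.102},{"hand": -0.05,"dx": 0.0906,"dy": 0.0253,"dz": 0.88,"ax": 0,"ay": 0,"az": -0.102},{"hand": -0.05,"dx": 0.0906,"dy": 0.0253,"dz": 0.91,"ax": 0,"ay": 0,"az": -0.102},{"hand": -0.05,"dx": 0.0906,"dy": 0.0253,"dz": 0.92,"ax": 0,"ay": 0,"az": -0.102},{"hand": -0.05,"dx": 0.0906,"dy": 0.0253,"dz": 0.927,"ax": 0,"ay": 0,"az": -0.102},{"hand": -0.05,"dx": 0.0906,"dy": 0.0253,"dz": 0.927,"ax": 0,"ay": 0,"az": -0.102}]}}

```text
time: 20.95
position: [0.5643, -0.2806, 0.0033]
orientation: [[-0.042, 0.999, 0.001], [0.999, 0.042, -0.0], [-0.0, 0.001, -1.0]]
ft_force: [0.1, 0.5, 0.3]
opening: 0.473
```

```bash
python3 - <<'E'
from h import *
s=snap("wrist",14); cv2.imwrite("pics/w14.png",s["img"][...,::-1]); rel([.564,-.2805,.0015],down(2.4))
E
```

```text
d [ 0.0006 -0.0013  0.0072] a [ 0.0005  0.0003 -0.    ]
```

View pics/w14.png

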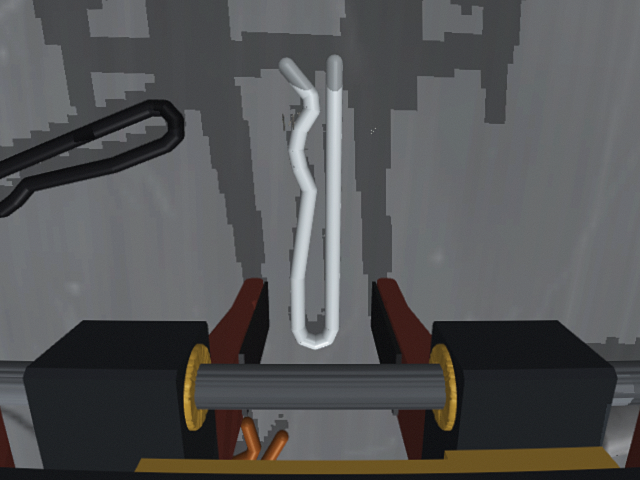

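The clip lies straight along the tool between the jaws, with the loop at u≈297–338. I'll drop 1.5 mm, close and lift.

Request:
{"api": "servo_tool", "payload": {"plan": [{"hand": -0.05,"dx": 0,"dy": -0.001,"dz": 0.006,"ax": 0,"ay": 0,"az": 0},{"hand": -0.05,"dx": 0,"dy": -0.001,"dz": 0.006,"ax": 0,"ay": 0,"az": 0},{"hand": -0.8,"dx": 0,"dy": -0.001,"dz": 0.006,"ax": 0,"ay": 0,"az": 0},{"hand": -0.8,"dx": 0,"dy": -0.001,"dz": 0.006,"ax": 0,"ay": 0,"az": 0},{"hand": -0.8,"dx": 0,"dy": -0.001,"dz": 0.006,"ax": 0,"ay": 0,"az": 0},{"hand": -0.8,"dx": 0,"dy": -0.001,"dz": 0.006,"ax": 0,"ay": 0,"az": 0},{"hand": -0.8,"dx": 0,"dy": -0.001,"dz": 0.006,"ax": 0,"ay": 0,"az": 0},{"hand": -0.8,"dx": 0,"dy": -0.001,"dz": -0.08,"ax": 0,"ay": 0,"az": 0},{"hand": -0.8,"dx": 0,"dy": -0.001,"dz": -0.16,"ax": 0,"ay": 0,"az": 0},{"hand": -0.8,"dx": 0,"dy": -0.001,"dz": -0.16,"ax": 0,"ay": 0,"az": 0}], "grip_force": 45}}

```text
time: 22.25
position: [0.5655, -0.2814, 0.0457]
orientation: [[-0.042, 0.999, 0.004], [0.999, 0.042, -0.002], [-0.002, 0.004, -1.0]]
ft_force: [0.1, 1.4, -1.2]
opening: 0.214
```

```bash
python3 - <<'E'
from h import *
s=snap("wrist",15); cv2.imwrite("pics/w15.png",s["img"][...,::-1])
t=snap("side",15); q=proj(t,[.564,-.24,.04])[0].astype(int); print(q); crop(t,(q[0]-60,q[1]-50,q[0]+60,q[1]+50),6,"pics/t15.png")
E
```

```text
[364 292]
```

View pics/w15.png

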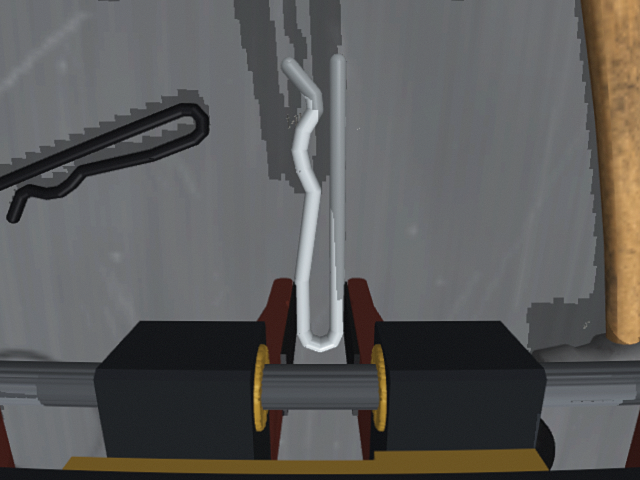

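View pics/t15.png

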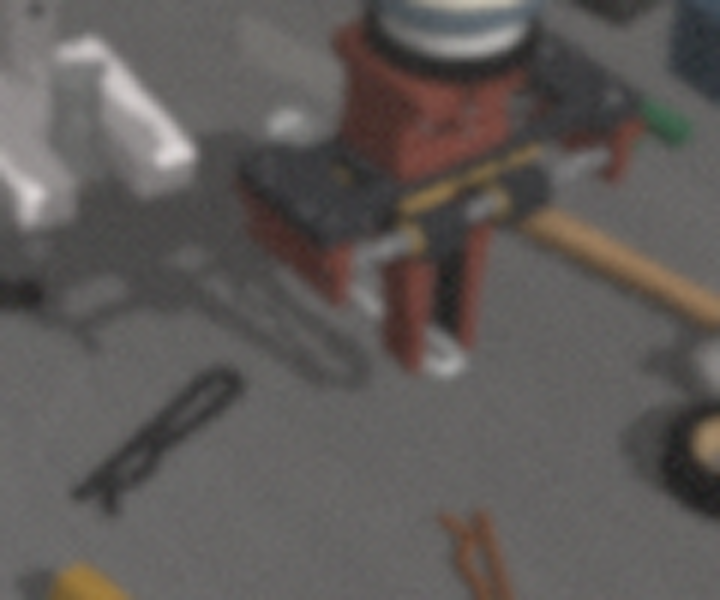

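```bash
cat > clip.py <<'E'
from h import *
from rig import telemetry
def clip_in_tool(s,st,u0=327,u1=350,v0=55,v1=275):
    P=cloud(s); T=(P-st["position"])@st["orientation"]
    pts=[]
    for r in range(v0+6,v1,6):
        L=T[r,u0:u1]; ok=(abs(L[:,2])<.02)
        if ok.sum()>4:
            L=L[ok]; zt=np.median(np.sort(L[:,2])[:5]);  # nearest surface
            pts.append((np.median(L[:,0]),(L[:,1].min()+L[:,1].max())/2,zt+.0, np.ptp(L[:,1])))
    pts=np.array(pts); return pts
if __name__=="__main__":
    import sys
    s=load(sys.argv[1]); st=telemetry.state()
    p=clip_in_tool(s,st); print((p*1000).round(1)[::4])
    k=np.polyfit(p[:,0],p[:,1],1); kz=np.polyfit(p[:,0],p[:,2],1); print("y(x) slope deg",np.rad2deg(k[0]),"y at 0",k[1]*1e3,"z slope deg",np.rad2deg(kz[0]),"z at0 (upper surface)",kz[1]*1e3, "z at 61",np.polyval(kz,.061)*1e3)
E
python3 clip.py wrist15.npz
```

```text
[[90.8  8.5 -6.2  5.5]
 [82.8  8.6 -6.3  5.6]
 [74.7  8.7 -6.2  5.7]
 [66.4  8.8 -6.3  5.8]
 [57.9  8.8 -6.1  5.8]
 [49.2  8.9 -6.5  6. ]
 [40.3  8.8 -6.8  5.5]
 [31.1  9.1 -6.6  5.3]
 [21.6  9.2 -6.1  5.4]]
y(x) slope deg -0.5664193030889774 y at 0 9.370338318612731 z slope deg 0.22067261208281005 z at0 (upper surface) -6.598632219685863 z at 61 -6.363692937046766
```

```bash
python3 - <<'E'
from h import *
for f in("wrist14.npz","wrist15.npz"):
    s=load(f);P=cloud(s); print(f,[P[r,c].round(4).tolist() for r,c in((150,420),(250,200),(100,230),(200,500))])
    for r in(100,150,200,250): print(r,"leg z",np.sort(P[r,327:350,2])[-5].round(4))
E
python3 - <<'E'
import sys; sys.path.insert(0,".")
from h import *
a=np.deg2rad(83);d=np.array([np.cos(a),np.sin(a),0]);yv=np.array([-d[1],d[0],0]);
st=np.array([.5312,-.0338,.04])
# pre-insert: clip_head = stud - d*(61+60) ... straight at y=-7(clip) => head = seatpt - 61d + 7*yv
for k in(.1,.055):
  for off in (.0075,):
    h=st-d*(.061+k)+yv*off+np.array([0,0,-.002]); print(h); rel(h,down(-7))
E
```

```text
wrist14.npz [[0.601, -0.2182, -0.0009], [0.5164, -0.2613, -0.001], [0.5291, -0.203, -0.0006], [0.6343, -0.2358, -0.0001]]
100 leg z 0.0054
150 leg z 0.0053
200 leg z 0.0055
250 leg z 0.0052
wrist15.npz [[0.6122, -0.2208, -0.0005], [0.5063, -0.2748, -0.0004], [0.5219, -0.2018, -0.0015], [0.6538, -0.2428, 0.0008]]
100 leg z 0.0495
150 leg z 0.0499
200 leg z 0.0498
250 leg z 0.05
[ 0.50413494 -0.19268591  0.038     ]
d [ 0.3616 -0.2249  0.0218] a [0.0008 0.0004 0.1045]
[ 0.50961906 -0.14802133  0.038     ]
d [ 0.5392 -0.1955  0.0217] a [0.0008 0.0004 0.1045]
```

```bash
python3 - <<'E'
from h import *
from rig import telemetry
print(telemetry.state()["position"],telemetry.state()["orientation"][:,2])
a=np.deg2rad(83);d=np.array([np.cos(a),np.sin(a),0]);yv=np.array([-d[1],d[0],0])
st=np.array([.5312,-.0338,.04])
for k in(.075,.06): rel(st-d*(.061+k)+yv*.0075-[0,0,.0016],down(-7))
E
```

```text
[ 0.56410899 -0.28064284  0.04358547] [ 1.22462332e-03 -6.43117776e-04 -9.99999043e-01]
d [ 0.4603 -0.2086  0.0202] a [0.0008 0.0004 0.1045]
d [ 0.5194 -0.1988  0.0201] a [0.0008 0.0004 0.1045]
```

The offsets explained: the tool was still settling when that picture was taken. Moving to the pre-insert pose.

Request:
{"api": "servo_tool", "payload": {"plan": [{"hand": -0.8,"dx": 0.05,"dy": -0.05,"dz": 0.02,"ax": 0,"ay": 0,"az": 0.03},{"hand": -0.8,"dx": 0.13,"dy": -0.1,"dz": 0.02,"ax": 0,"ay": 0,"az": 0.06},{"hand": -0.8,"dx": 0.22,"dy": -0.15,"dz": 0.02,"ax": 0,"ay": 0,"az": 0.1045},{"hand": -0.8,"dx": 0.31,"dy": -0.2,"dz": 0.02,"ax": 0,"ay": 0,"az": 0.1045},{"hand": -0.8,"dx": 0.4,"dy": -0.21,"dz": 0.02,"ax": 0,"ay": 0,"az": 0.1045},{"hand": -0.8,"dx": 0.46,"dy": -0.2086,"dz": 0.02,"ax": 0,"ay": 0,"az": 0.1045},{"hand": -0.8,"dx": 0.5,"dy": -0.202,"dz": 0.02,"ax": 0,"ay": 0,"az": 0.1045},{"hand": -0.8,"dx": 0.5194,"dy": -0.1988,"dz": 0.02,"ax": 0,"ay": 0,"az": 0.1045},{"hand": -0.8,"dx": 0.5194,"dy": -0.1988,"dz": 0.02,"ax": 0,"ay": 0,"az": 0.1045},{"hand": -0.8,"dx": 0.5194,"dy": -0.1988,"dz": 0.02,"ax": 0,"ay": 0,"az": 0.1045}]}}

```text
time: 23.6
position: [0.5088, -0.1532, 0.0377]
orientation: [[0.122, 0.993, 0.0], [0.993, -0.122, -0.0], [-0.0, 0.0, -1.0]]
ft_force: [-0.2, -0.1, -0.2]
opening: 0.215
```

```bash
python3 - <<'E'
from h import *
from rig import telemetry,optics
optics.snapshot("side")
s=snap("wrist",16); cv2.imwrite("pics/w16.png",s["img"][...,::-1])
t=snap("scene",16); q=proj(t,[.52,-.06,.04])[0].astype(int); crop(t,(q[0]-60,q[1]-50,q[0]+60,q[1]+50),6,"pics/s16.png")
print(telemetry.state()["position"])
a=np.deg2rad(83);d=np.array([np.cos(a),np.sin(a),0]);yv=np.array([-d[1],d[0],0])
st=np.array([.5312,-.0338,.04])
for k in(.06,.02,0): rel(st-d*(.061+k)+yv*.0075-[0,0,.0016],down(-7))
E
```

```text
[ 0.50867271 -0.15320831  0.03774073]
d [ 0.0011  0.0012 -0.0026] a [ 0.0001  0.     -0.0003]
d [ 0.1611  0.0011 -0.0026] a [ 0.0001  0.     -0.0003]
d [ 0.2411  0.0011 -0.0026] a [ 0.0001  0.     -0.0003]
```

View pics/w16.png

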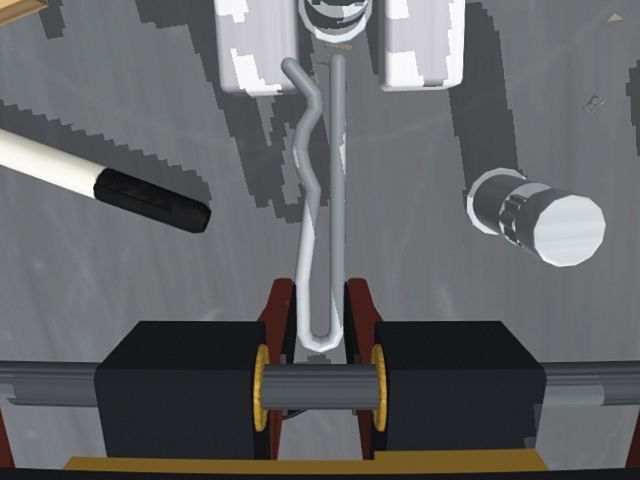

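View pics/s16.png

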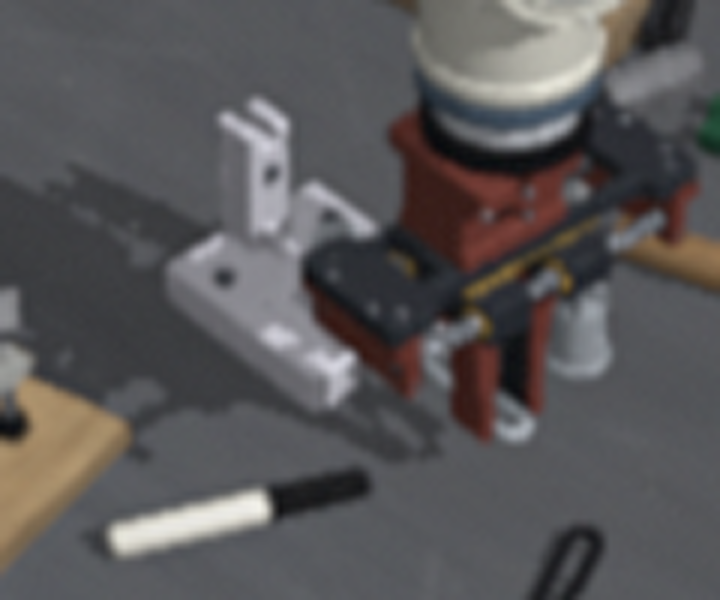

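```bash
python3 - <<'E'
from h import *
s=load("wrist16.npz")
a=np.deg2rad(83);d=np.array([np.cos(a),np.sin(a),0]);yv=np.array([-d[1],d[0],0]);st=np.array([.5312,-.0338,.04])
print(proj(s,[st-d*k for k in(.013,.022,.05)]+[st*[1,1,0]+[0,0,.003]+yv*t-d*.0 for t in(-.016,.016)]))
crop(s,(270,0,400,130),6,"pics/w16c.png")
from clip import clip_in_tool
st_={"position":np.array([.50867,-.15321,.0377]),"orientation":down(-7)}
p=clip_in_tool(s,st_);print(np.polyfit(p[:,0],p[:,1],1),(np.polyval(np.polyfit(p[:,0],p[:,2],1),[0,.061,.09])*1e3).round(2))
E
```

```text
[[ 3.38802946e+02  1.01844498e+01]
 [ 3.38559959e+02  3.83034993e+01]
 [ 3.37791318e+02  1.21807352e+02]
 [ 3.73431570e+02 -1.11597890e-01]
 [ 2.96742128e+02 -3.24729347e-01]]
[-0.00920992  0.00818546] [-4.41 -4.47 -4.49]
```

View pics/w16c.png

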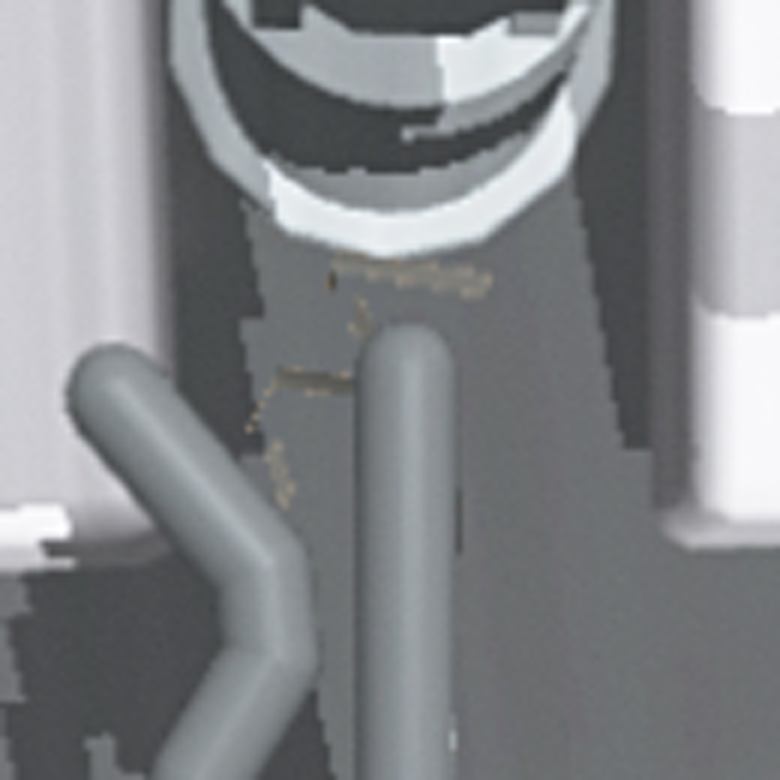

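Everything lines up: the flange centre is at u=335 as predicted, and the leg tip's u=338 matches the hole line at 338.6. Starting the insertion.

Request:
{"api": "servo_tool", "payload": {"plan": [{"hand": -0.8,"dx": 0.01,"dy": 0.001,"dz": -0.003,"ax": 0,"ay": 0,"az": 0},{"hand": -0.8,"dx": 0.025,"dy": 0.001,"dz": -0.003,"ax": 0,"ay": 0,"az": 0},{"hand": -0.8,"dx": 0.04,"dy": 0.001,"dz": -0.003,"ax": 0,"ay": 0,"az": 0},{"hand": -0.8,"dx": 0.055,"dy": 0.001,"dz": -0.003,"ax": 0,"ay": 0,"az": 0},{"hand": -0.8,"dx": 0.07,"dy": 0.001,"dz": -0.003,"ax": 0,"ay": 0,"az": 0},{"hand": -0.8,"dx": 0.08,"dy": 0.001,"dz": -0.003,"ax": 0,"ay": 0,"az": 0},{"hand": -0.8,"dx": 0.09,"dy": 0.001,"dz": -0.003,"ax": 0,"ay": 0,"az": 0},{"hand": -0.8,"dx": 0.1,"dy": 0.001,"dz": -0.003,"ax": 0,"ay": 0,"az": 0},{"hand": -0.8,"dx": 0.1,"dy": 0.001,"dz": -0.003,"ax": 0,"ay": 0,"az": 0},{"hand": -0.8,"dx": 0.1,"dy": 0.001,"dz": -0.003,"ax": 0,"ay": 0,"az": 0}]}}

```text
time: 25.0
position: [0.512, -0.1281, 0.0385]
orientation: [[0.122, 0.993, 0.0], [0.993, -0.122, -0.0], [-0.0, 0.0, -1.0]]
ft_force: [0.9, -0.0, -1.1]
opening: 0.21
```

```bash
python3 - <<'E'
from h import *
from rig import telemetry,optics
s=snap("wrist",17); cv2.imwrite("pics/w17.png",s["img"][...,::-1])
print(telemetry.state()["position"])
a=np.deg2rad(83);d=np.array([np.cos(a),np.sin(a),0]);yv=np.array([-d[1],d[0],0])
st=np.array([.5312,-.0338,.04])
for k in(.02,0): rel(st-d*(.061+k)+yv*.0075-[0,0,.0016],down(-7))
E
```

```text
[ 0.51197308 -0.12812821  0.03849782]
d [0.0599 0.0003 0.0004] a [ 0.      0.     -0.0001]
d [0.1399 0.0003 0.0004] a [ 0.      0.     -0.0001]
```

View pics/w17.png

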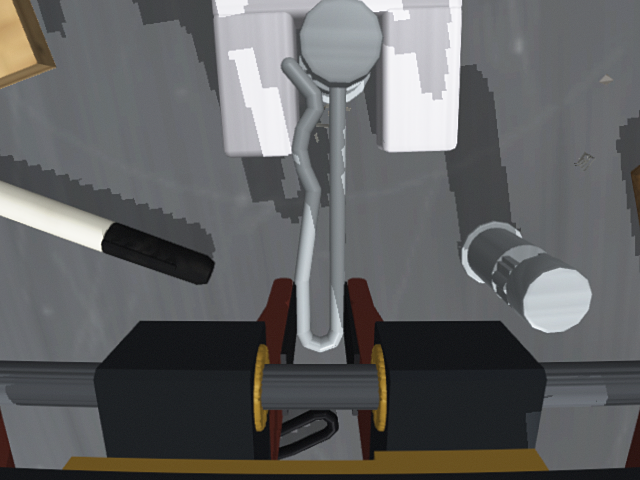

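The straight leg is in the hole with no resistance, and the bent leg's tip rides to the left of the stud. I'll push home.

Request:
{"api": "servo_tool", "payload": {"plan": [{"hand": -0.8,"dx": 0.018,"dy": 0,"dz": 0,"ax": 0,"ay": 0,"az": 0},{"hand": -0.8,"dx": 0.036,"dy": 0,"dz": 0,"ax": 0,"ay": 0,"az": 0},{"hand": -0.8,"dx": 0.054,"dy": 0,"dz": 0,"ax": 0,"ay": 0,"az": 0},{"hand": -0.8,"dx": 0.072,"dy": 0,"dz": 0,"ax": 0,"ay": 0,"az": 0},{"hand": -0.8,"dx": 0.09,"dy": 0,"dz": 0,"ax": 0,"ay": 0,"az": 0},{"hand": -0.8,"dx": 0.105,"dy": 0,"dz": 0,"ax": 0,"ay": 0,"az": 0},{"hand": -0.8,"dx": 0.12,"dy": 0,"dz": 0,"ax": 0,"ay": 0,"az": 0},{"hand": -0.8,"dx": 0.132,"dy": 0,"dz": 0,"ax": 0,"ay": 0,"az": 0},{"hand": -0.8,"dx": 0.142,"dy": 0,"dz": 0,"ax": 0,"ay": 0,"az": 0},{"hand": -0.8,"dx": 0.142,"dy": 0,"dz": 0,"ax": 0,"ay": 0,"az": 0}]}}

```text
time: 26.3
position: [0.5162, -0.0926, 0.0385]
orientation: [[0.122, 0.993, -0.0], [0.993, -0.122, 0.0], [0.0, -0.0, -1.0]]
ft_force: [-2.4, 0.9, -1.3]
opening: 0.212
```

```bash
python3 - <<'E'
from h import *
from rig import telemetry,optics
s=snap("wrist",18); cv2.imwrite("pics/w18.png",s["img"][...,::-1])
t=snap("scene",18); q=proj(t,[.52,-.06,.04])[0].astype(int); crop(t,(q[0]-60,q[1]-50,q[0]+60,q[1]+50),6,"pics/s18.png")
print(telemetry.state())
E
```

```text
{'time': 26.4, 'joints': array([-2.00481584e-01,  5.69302924e-01,  1.94723278e+00,  2.69089021e-04,
        6.25175298e-01, -7.83833990e-02]), 'dq': array([-2.90531926e-03,  4.72383144e-04, -1.69591496e-03, -9.20768290e-04,
       -1.15879516e-03,  5.63517110e-05]), 'joint_torque': array([ -0.11248722, -51.72623992, -16.90876365,   0.12443378,
        -0.55460103,   0.10493601]), 'position': array([ 0.51626503, -0.09271799,  0.03847367]), 'orientation': array([[ 1.22011622e-01,  9.92528668e-01, -8.46021129e-05],
       [ 9.92528658e-01, -1.22011605e-01,  1.77892319e-04],
       [ 1.66240787e-04, -1.05674952e-04, -9.99999981e-01]]), 'ft_force': array([-1.98211008,  0.53047991, -1.33701134]), 'moment': array([-0.01551031,  0.455637  ,  0.11874606]), 'opening': 0.21123752081551808}
```

View pics/w18.png

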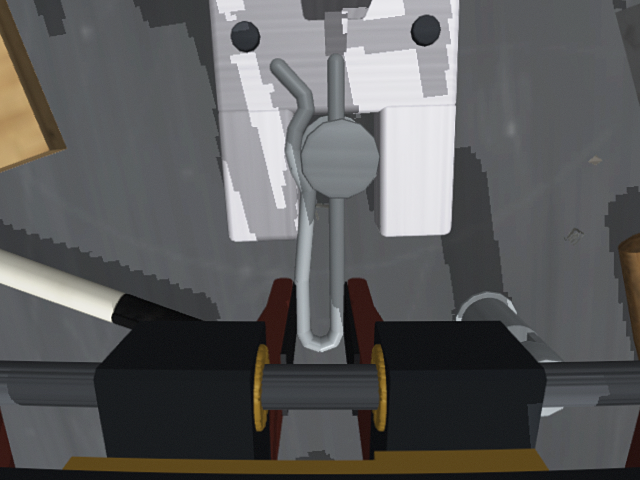

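View pics/s18.png

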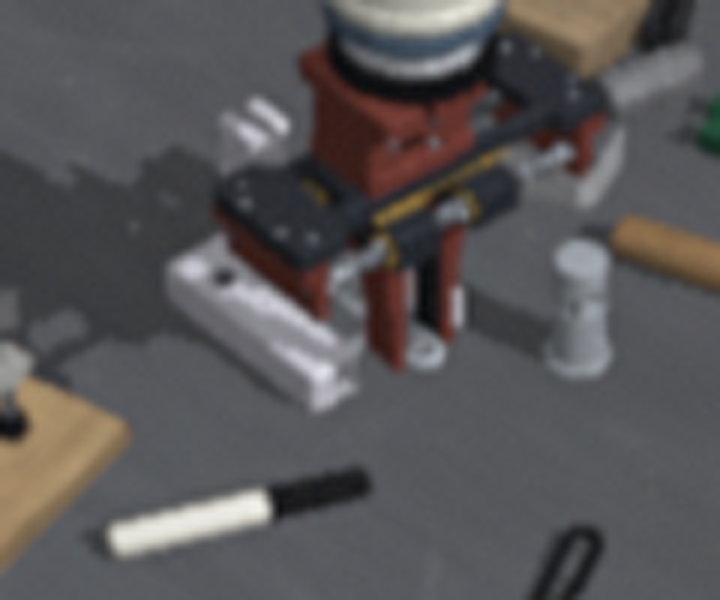

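```bash
python3 - <<'E'
from h import *
s=load("wrist18.npz")
a=np.deg2rad(83);d=np.array([np.cos(a),np.sin(a),0]);yv=np.array([-d[1],d[0],0]);st=np.array([.5312,-.0338,.04])
print(proj(s,[st,st+[0,0,.022],st-d*.03,st+d*.03,st+yv*.013]).round(1))
P=cloud(s); m=((P[...,2]>.056)&(P[...,2]<.068)&(np.hypot(P[...,0]-.53,P[...,1]+.035)<.025)).astype(np.uint8)
c=max(cv2.findContours(m,0,1)[0],key=cv2.contourArea);e=cv2.fitEllipse(c);print(e,onplane(s,[e[0]],.062))
crop(s,(260,40,400,240),3,"pics/w18c.png")
for r in(65,85,110,220,240,260):
    uu=np.nonzero((P[r,:,2]>.03)&(P[r,:,2]<.055)&(np.arange(640)>265)&(np.arange(640)<350))[0]; print(r,uu.min() if len(uu) else None,uu[uu>325].min() if (uu>325).any() else None,uu.max() if len(uu) else None)
E
```

```text
[[337.5 153.1]
 [340.4 157.3]
 [336.6 232.6]
 [338.3  66.4]
 [302.  153. ]]
((339.48370361328125, 158.41566467285156), (78.3271484375, 78.92389678955078), 33.266990661621094) [[ 0.53088664 -0.0341082   0.062     ]]
65 270 327 343
85 283 327 343
110 296 328 343
220 298 329 344
240 297 329 344
260 295 329 344
```

View pics/w18c.png

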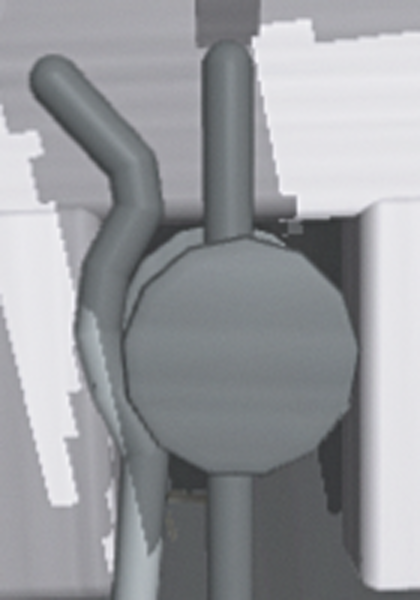

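The bow sits round the stud (bow at v≈150, stud axis at v≈153), the leg tip is through, and the bent leg is only slightly spread. I'll release and lift.

Request:
{"api": "servo_tool", "payload": {"plan": [{"hand": -0.5,"dx": 0,"dy": 0,"dz": 0,"ax": 0,"ay": 0,"az": 0},{"hand": -0.3,"dx": 0,"dy": 0,"dz": 0,"ax": 0,"ay": 0,"az": 0},{"hand": -0.1,"dx": 0,"dy": 0,"dz": 0,"ax": 0,"ay": 0,"az": 0},{"hand": -0.1,"dx": 0,"dy": 0,"dz": 0,"ax": 0,"ay": 0,"az": 0},{"hand": -0.1,"dx": 0,"dy": 0,"dz": 0,"ax": 0,"ay": 0,"az": 0},{"hand": -0.1,"dx": 0,"dy": 0,"dz": -0.1,"ax": 0,"ay": 0,"az": 0},{"hand": -0.1,"dx": 0,"dy": 0,"dz": -0.25,"ax": 0,"ay": 0,"az": 0},{"hand": -0.1,"dx": 0,"dy": 0,"dz": -0.45,"ax": 0,"ay": 0,"az": 0},{"hand": -0.1,"dx": 0,"dy": 0,"dz": -0.6,"ax": 0,"ay": 0,"az": 0},{"hand": -0.1,"dx": 0,"dy": 0,"dz": -0.6,"ax": 0,"ay": 0,"az": 0}]}}

```text
time: 27.65
position: [0.5183, -0.0932, 0.1915]
orientation: [[0.122, 0.993, 0.006], [0.993, -0.122, -0.001], [-0.0, 0.006, -1.0]]
ft_force: [1.1, -0.9, -0.5]
opening: 0.45
```

```bash
python3 - <<'E'
from h import *
s=snap("wrist",19); cv2.imwrite("pics/w19.png",s["img"][...,::-1])
a=np.deg2rad(83);d=np.array([np.cos(a),np.sin(a),0]);yv=np.array([-d[1],d[0],0]);st=np.array([.5312,-.0338,.04])
print(proj(s,[st,st+[0,0,.022],st-d*.03,st+d*.03,st-d*.082+.007*yv,st+d*.033]).round(1))
crop(s,(250,90,400,320),2.5,"pics/w19c.png")
t=snap("scene",19); q=proj(t,[.52,-.06,.04])[0].astype(int); crop(t,(q[0]-60,q[1]-50,q[0]+60,q[1]+50),6,"pics/s19.png")
E
```

```text
[[324.2 139.3]
 [324.8 140.3]
 [324.1 181.4]
 [324.4  95.2]
 [314.6 250.1]
 [324.4  90.7]]
```

View pics/w19.png

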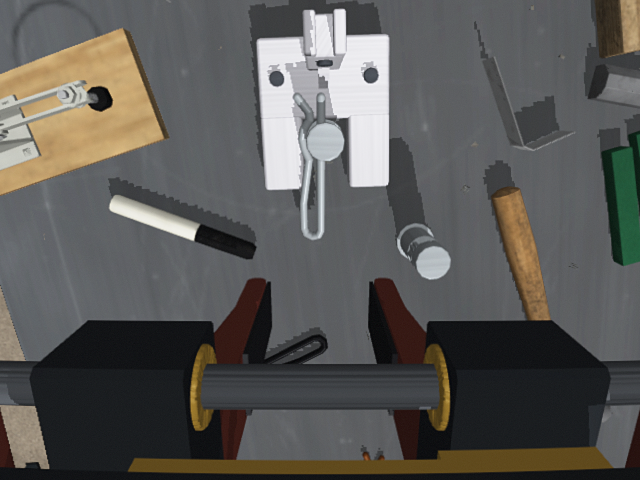

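View pics/w19c.png

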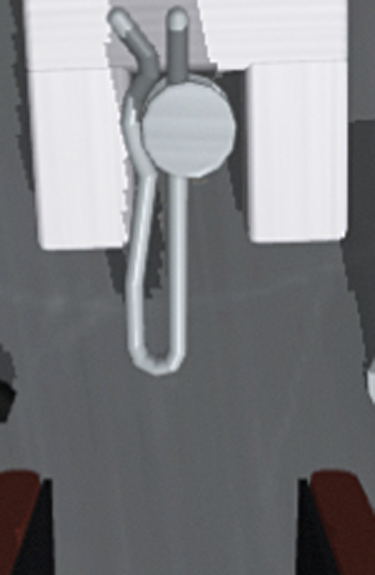

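View pics/s19.png

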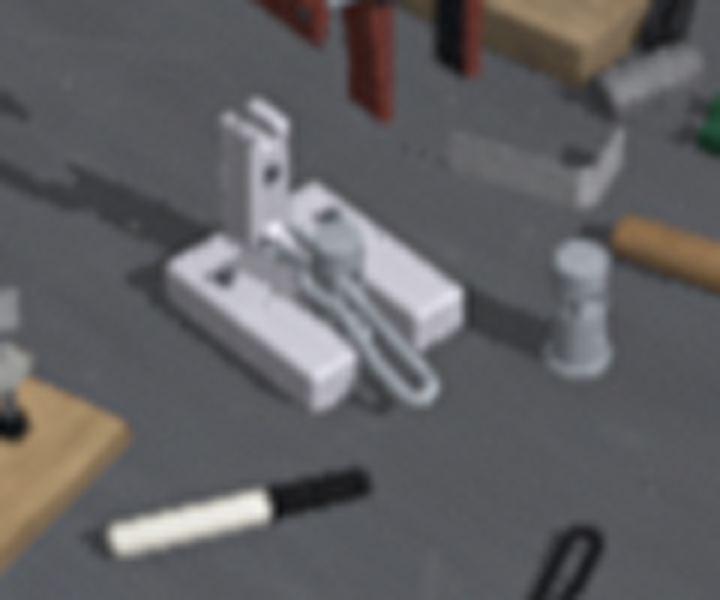

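The clip stays round the stud and both legs are past it. The loop end is at v≈239 where I predicted 250, so I'll check the tilt by depth once the arm has settled.

```bash
python3 - <<'E'
from h import *
from rig import optics
optics.snapshot("side")
s=snap("wrist",20); 
a=np.deg2rad(83);d=np.array([np.cos(a),np.sin(a),0]);yv=np.array([-d[1],d[0],0]);st=np.array([.5312,-.0338,.04])
P=cloud(s)
v,u=np.mgrid[0:480,0:640]
m=(P[...,2]>.028)&(P[...,2]<.056)&(u>285)&(u<345)&(v>85)&(v<260)
Q=P[m]-st; A=np.c_[Q@d,Q@yv,P[m][:,2]]
A=A[(A[:,0]<.05)&(A[:,0]>-.1)]
print("along range",A[:,0].min(),A[:,0].max())
for x0 in np.arange(-.085,.045,.01):
    B=A[abs(A[:,0]-x0)<.004]
    if len(B): 
        S=B[abs(B[:,1])<.006]; L=B[B[:,1]>.006]
        f=lambda q:(q[:,1].mean().round(4),np.percentile(q[:,2],80).round(4)) if len(q) else None
        print(x0.round(3),"straight",f(S),"bent",f(L), B[:,1].min().round(4),B[:,1].max().round(4))
# rest
m=(P[...,2]>.018)&(P[...,2]<.030)&(u>240)&(u<400)&(v<200)
R=P[m];print("foot top z",np.percentile(R[:,2],[5,50,95]));print(cv2.minAreaRect(R[:,:2].astype(np.float32)*1000))
for k,q in(("heel",R[R[:,1]>.02]),("front",R[R[:,1]<-.05])):print(k,q[:,2].mean())
E
```

```text
along range -0.05934116350722207 0.03198371742380897
-0.055 straight (np.float64(0.0027), np.float64(0.0296)) bent None 0.0001 0.0054
-0.045 straight (np.float64(0.0028), np.float64(0.0312)) bent (np.float64(0.0154), np.float64(0.0284)) 0.0001 0.0167
-0.035 straight (np.float64(0.0029), np.float64(0.0341)) bent (np.float64(0.0142), np.float64(0.0308)) 0.0002 0.0167
-0.025 straight (np.float64(0.0029), np.float64(0.0369)) bent (np.float64(0.0129), np.float64(0.0338)) 0.0004 0.0158
-0.015 straight (np.float64(0.0031), np.float64(0.039)) bent (np.float64(0.012), np.float64(0.0367)) -0.0003 0.0156
-0.005 straight None bent (np.float64(0.0154), np.float64(0.0378)) 0.0119 0.0184
0.005 straight None bent (np.float64(0.0149), np.float64(0.0406)) 0.0084 0.019
0.015 straight (np.float64(0.0029), np.float64(0.0469)) bent (np.float64(0.0113), np.float64(0.0444)) 0.0001 0.0153
0.025 straight (np.float64(0.0029), np.float64(0.0496)) bent (np.float64(0.0162), np.float64(0.0449)) 0.0002 0.022
0.035 straight (np.float64(0.003), np.float64(0.049)) bent (np.float64(0.0195), np.float64(0.044)) 0.0023 0.0213
foot top z [0.02199329 0.0234859  0.02522125]
((533.418701171875, -19.410594940185547), (116.65479278564453, 96.53498077392578), 84.92715454101562)
heel 0.023321035669808816
front 0.02364452031431652
```

```bash
python3 - <<'E'
from h import *
def prof(f,box,z0):
    s=load(f);P=cloud(s);v,u=np.mgrid[0:480,0:640];x0,y0,x1,y1=box
    m=(P[...,2]>z0[0])&(P[...,2]<z0[1])&(u>=x0)&(u<x1)&(v>=y0)&(v<y1)
    return P[m]
def an(Q,o,deg,name):
    a=np.deg2rad(deg);d=np.array([np.cos(a),np.sin(a)]);yv=np.array([-d[1],d[0]])
    x=(Q[:,:2]-o[:2])@d;y=(Q[:,:2]-o[:2])@yv
    s=(y<.006)&(abs(y)<.007); 
    k=None
    # straight leg line in 3D
    S=np.c_[x,y,Q[:,2]][s]; 
    ky=np.polyfit(S[:,0],S[:,1],1);kz=np.polyfit(S[:,0],S[:,2],1)
    r=np.hypot(np.polyval(ky,x)-y,np.polyval(kz,x)-Q[:,2])
    xs=x/np.cos(np.arctan(kz[0]))
    print(name,"slopes deg",np.rad2deg(np.arctan([ky[0],kz[0]])),"tip",xs[s].max())
    for t in(-.02,-.012,-.004,.004,.012,.018):
        b=(abs(xs-(xs[s].max()-.033+t))<.003)&(y>.0065); print(t, np.round([np.percentile(r[b],50),np.percentile(r[b],98)],4) if b.sum()>3 else None)
o=np.array([.5312,-.0338])
a=np.deg2rad(83);d=np.array([np.cos(a),np.sin(a)])
an(prof("wrist16.npz",(280,55,348,280),(.034,.05)),o-d*.06,83,"relaxed")
an(prof("wrist20.npz",(285,85,345,260),(.028,.056)),o+np.array([-.0029*d[1],.0029*d[0]]),83,"now")
E
```

```text
relaxed slopes deg [ 0.58625486 -0.287931  ] tip 0.03286557527585469
-0.02 [0.0097 0.0129]
-0.012 [0.01   0.0139]
-0.004 [0.0128 0.016 ]
0.004 [0.0129 0.0163]
0.012 [0.0096 0.0139]
0.018 [0.0091 0.0126]
now slopes deg [ 0.30013536 13.90833945] tip 0.032510730019075215
-0.02 [0.0096 0.0127]
-0.012 [0.0099 0.0137]
-0.004 [0.0129 0.0158]
0.004 [0.013  0.0165]
0.012 [0.01   0.0141]
0.018 [0.0088 0.0121]
```

The bent leg's profile matches its relaxed shape within 0.5 mm. The leg is centred in the hole along its length, with a stable 14° (0.24 rad) droop, under the 0.35 limit. The gripper is clear, so I'll hand in.

```bash
python3 - <<'E'
from rig import sign_off, telemetry
print(telemetry.state()["time"]); print(sign_off())
E
```

```text
27.85
the job is handed in; nothing more can be done
None
```

I handed the job in at 27.9 s; the sign-off reports no verdict.

- **Work rest:** I tipped it over its heel edge by pushing both prongs. Then I gripped the post and slid the rest along the bench until the slot's end met the stud, with 21 N at contact. Its foot reads flat (top 23.3 mm at the heel and 23.6 mm at the front, 24 mm nominal), and the stud is at the inner end of the slot.
- **Clip:** I took the bare steel clip at its loop and pushed it through the cross-hole until the bow sat round the stud, then let go and lifted clear.
    - **Seat:** the seat point is about 3 mm from the hole's centre (limit 10 mm).
    - **Bent leg:** it matches its relaxed shape to about 0.5 mm.

**Checks that disagreed:**
- **Droop:** once released, the clip dropped in the loose hole, so its loop hangs about 14° (0.24 rad) low. The limit is 0.35 rad. My hole direction (83°) is only good to a few degrees, which still leaves it inside the limit.
- **Clip readings:** one early reading of the clip in the jaws was about 2 mm off because the arm was still settling, and a later one agreed with the expected grip.

Nothing else appeared moved in the pictures, but I did not measure the other objects' positions at the end.

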